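Pin the link plate of a sample grip with drift and bolt

ROBOT

A 6-joint arm with a two-finger parallel gripper is mounted at the origin on the work surface. World frame = base frame: x ahead of the robot, y to its left, z up, the work surface at z = 0. Lengths are in mm, angles in rad, forces in N, time in s.
With the tool pointing down it reaches from about 275 to 1000 mm from the base axis. Payload 8.4 kg.
Tool frame: the origin (TCP) lies on the centre line of the jaws, within the pads' length; the fingertips stand 22 mm ahead of it and the grasp point (between the pads) lies 3 mm ahead of it; z points along the fingers, x is the direction in which the jaws open and shut, and the axes are right-handed (so a half turn about z gives the same grasp; the last joint's range is limited). The gripper opens to 85 mm and grips with 20 to 120 N. Pads are 22 mm wide; open, the fingers measure 114 mm over their backs; the gripper's body (76 mm by 85 mm) begins 54 mm behind the grasp point. The pads swing forward as they close: fully open they stand 13 mm farther back than shut.
Start: joints at [-1.341, 0.353, 1.633, -0, 1.155, -0.002], TCP at [143.579, -608.287, 253.281] pointing down, gripper open.
Joint ranges: [-2.63, 2.63], [-0.92, 2.1], [0.06, 2.66], [-1.3, 4.44], [0, 2.69], [-3.02, 3.02]. Speed limits (rad/s): [2.22, 2.22, 2.79, 3.14, 3.14, 3.14].

INTERFACE

Orientations are given as [roll, pitch, yaw] about the fixed x, y, z axes, in that order (R = Rz(yaw) Ry(pitch) Rx(roll)).
In Python, from rig import status, viewer, job gives the robot as it stands.
- The arm moves only by the tool send_rows, never from a script. Its argument "plan" is a list of rows, each a list of 3 entries, a list of its own where there are three numbers: the shift along the tool's x, y, z in m, then the turn, a rotation vector about the tool's x, y, z in rad, then the opening, from -1 (shut) to 1 (fully open). In form: [[[x, y, z], [rx, ry, rz], jaw], ...]. A call has exactly 5 rows; each row is the pose to reach, as a shift and turn from the pose measured when the call began, along the tool's axes at that moment; what a row does not reach only later rows make up. A row lasts 1/12 s, in which the tool goes at most 41.7 mm and 7.16 degrees, less where a joint would pass 70% of its speed; a pose out of reach is approached as far as the arm can. A call with a gripper value outside its range is refused whole. The fingers move at their own pace and stop on an object; "squeeze" is the grip in N (left out, the last holds). Time passes only in rows, so rows that repeat a pose let the fingers close, or fill a call up. It gives the time, the measured TCP pose, the force and the opening at its end, in the units of the state.
- status.sense(): the state, without advancing time (a new reading comes with each control period).
- viewer.grab_frame(name): name is "side" or "top" or "wrist"; returns the picture (400x640x3 uint8, red, green, blue); there is no depth.
- viewer.camera_params(name): a dict with "intrinsics" (3x3 intrinsics, pixels), "xyz" and "orientation" of the camera in the world. Camera axes: x right, y down, z forward; pixel columns grow to the right and rows downward; lengths in mm; the calibration is good to about 2 mm. A picture is of the moment at which its call begins: read the wrist's pose just before it. camera_params takes no time and is no camera call; for the wrist camera it gives the pose at the moment of the call.
- job.sign_off(): hands the job in, once; it reports no verdict.
Trained networks look in the newest picture that a camera, given by its name, has taken for a name from the list of things; names that differ only in an ending like _2 or _b are one class to them, and where a whole thing is asked for, a point or a joint stands for the part that bears it (a point fixed in the world has none). Each returns a list of dicts, best first, with "p" (0 to 1); they miss things now and then, are a little off and sometimes report something else, mostly with a low value. They report only what shows in the picture. A call takes as long as a camera call. They do not tell look-alikes from the thing itself.
- viewer.cut_out(label, camera): "mask" (400x640 bool, what is visible of it) and "extent" ([left, top, width, height] in pixels, round what is visible of it).
The state is a dict: "clock": time; "qpos": joint angles; "qvel": joint speeds; "joint_efforts": joint torques, N m; "eef_pos": TCP position; "tcp_rot": TCP orientation; "contact_force": force on the tool from outside, world axes, zero at the start; "wrist_torque": the same for the moment, N m; "opening": opening from 0.0 (shut) to 1.0 (fully open).
Only numpy, scipy, OpenCV 4.12 (cv2) and the standard library are available. Lean on these libraries where they do the work, as an engineer would, in place of code of your own. Each camera call takes 0.05 s, during which the arm holds its last target.

TASK

The hole in the swinging aluminium link plate does not line up with the hole in the yellow nut block under it, which stands off to one side or the other of its blue channel. Take the red-handled tapered drift from the wooden rack, find where the holes overlap and drive it down through both until its shoulder sits on the plate, so that the holes come into line. Then draw it out and put the brass-headed bolt in its place, fully home, finish with the drift standing fully down in a socket of the rack, and leave the other things on the bench where they are.

Things in the scene. Friction and masses are not known exactly. Their poses are not given: they have to be found in the camera images.
- anchor: fixed blue channel 200 (x) x 102 (y) x 64 mm tall, open on top. Origin at the centre of its underside, x along its length, z up. In its +x half stands the fixed yellow nut block, 86 x 66 mm, top flush at 64 mm, with an upright hole 20.5 mm across and 58 mm deep at x = 55 mm and, differing from start to start, at y = 8 to 9.5 mm on the +y or the -y side: not reported, look or feel
- link (a joint): angle of the aluminium link plate about its upright pivot at x = -55, y = 0 mm in the channel's frame; 0 = along the channel's x, positive anticlockwise from above, limits +-0.16 rad. The stiff pivot needs about 4.6 N at the hole to swing and stays where it is left. The plate's hole starts 5 to 13 mm off the nut block's, overlapping it only in a lens 7 to 15 mm wide
- link_hole (a point): centre of the top mouth of the plate's 20.5 mm through hole, 110 mm from the pivot, on the plate's top face, 74 mm above the table; it swings with the plate. The plate is 154 x 44 x 10 mm, lying on channel and nut block; its pivot bolt's head stands 13 mm above it
- drift: tapered steel drift 132 mm long, loose, mass about 0.22 kg, standing tip down in the rack. Origin at the centre of its tip, z up along its axis. Round: 6 mm across at the tip, growing evenly to 19.5 mm at 48 mm, straight to 60 mm, then a dark shoulder disc 30 mm across and 6 mm thick, then a red round handle 24 mm across from 66 to 132 mm
- drift_shoulder (a point): centre of the underside of the drift's shoulder, 60 mm above its tip
- bolt: plain-shank bolt 98 mm long, loose, mass about 0.2 kg, standing in the rack. Origin at the centre of its foot, z up along its axis. Steel shank 18 mm across (foot tapered from 12 to 18 mm over the first 6 mm) and 52 mm long, then a brass collar 30 mm across and 6 mm thick, then a brass round grip 22 mm across from 58 to 98 mm
- bolt_shoulder (a point): centre of the underside of the bolt's collar, 52 mm above its foot; it meets the plate's top when the bolt is home
- rack: fixed wooden rack block 80 (x) x 170 (y) x 70 mm tall. Origin at the centre of its underside, z up. Its two sockets are 24 mm across, 66 mm deep and 90 mm apart along y; drift and bolt stand in them, either way round, resting on their shoulders with sideways play
- socket0 (a point): centre of the mouth of the rack socket at y = -45 mm in the rack's frame, on the rack's top face
- socket1 (a point): centre of the mouth of the rack socket at y = +45 mm in the rack's frame, on the rack's top face
- tube: upright black sample tube, 38 mm across, 62 mm tall; loose bystander, origin under its middle
- mug: white enamel-style mug, 78 mm across, 78 mm tall; loose bystander, origin under its middle
- tin: yellow tin, 68 mm across, 85 mm tall; loose bystander, origin under its middle
- collar: copper ring lying flat, 60 mm outside, 30 mm tall; loose bystander, origin under its middle
- pliers: red-handled pliers lying flat, 160 mm long, 12 mm thick; loose bystander, origin under its middle
- driver: screwdriver lying flat, about 200 mm long; loose bystander, origin under its middle
Mind the look-alikes: they are no part of the job. What is shaped like the drift but green or turquoise is not meant.

How it is judged (in metres and radians):
On the way, in this order (a step that is already met when the one before it is completed fails the run):
1. the drift is driven down through plate and block until its shoulder sits on the plate (within 4 mm) (horizontal distance between drift_shoulder and link_hole below 0.004 m and z of drift_shoulder in the frame of link_hole between -0.004 and 0.004 m), for 0.1 s.
2. the bolt stands in both holes in the drift's place, its collar within 4 mm of the plate (horizontal distance between bolt_shoulder and link_hole below 0.004 m and z of bolt_shoulder in the frame of link_hole between -0.004 and 0.004 m and angle between bolt's own z axis and vertical below 0.08 rad), for 0.1 s.
At the end, for the whole second after the job is handed in: Bolt upright (0.08 rad) in both holes, collar within 4 mm of the plate and centred within 4 mm on its hole; drift upright (0.1 rad) in either rack socket, shoulder within 5 mm of the rack top and 8 mm of the socket centre; both at rest (all of step 2 and ((horizontal distance between drift_shoulder and socket0 below 0.008 m and z of drift_shoulder in the frame of socket0 between -0.004 and 0.005 m) or (horizontal distance between drift_shoulder and socket1 below 0.008 m and z of drift_shoulder in the frame of socket1 between -0.004 and 0.005 m)) and angle between drift's own z axis and vertical below 0.1 rad and linear speed of each of bolt, drift below 0.02 m/s); the robot touches nothing.
It fails at once if a bystander (tube, mug, tin, collar, pliers or screwdriver) is moved more than 30 mm (distance of any of tube, mug, tin, collar, pliers, driver from where it was at the start of the episode above 0.03 m).
It also fails if it takes over 72 s, if anything falls off the work surface, if the arm or the gripper's body presses on something with over 40 N, if the wrist force passes 120 N, or if a joint passes its speed limit or range.

## Working session

There is one attempt and no reset: what is moved stays moved. The work goes in short steps, Python scripts to look and compute and a tool call to move; the robot and the scene stay as the last step left them, time stands still between calls to the robot, and variables do not carry over. Pictures are saved under pics/ and viewed, and the job is handed in when it is done.

Besides the shell and the picture viewer there is one more tool, called after "Call:" as name(argument=value, ...) on one line, values as JSON. send_rows: Moves the arm, as the interface text tells. Its arguments: {"type":"object","properties":{"plan":{"type":"array"},"squeeze":{"type":"number"}},"required":["plan"]}

```bash
ls; mkdir -p pics; python3 - <<'E'
from rig import status, viewer, job
import cv2
print(status.sense())
for n in ["side","top","wrist"]:
    p=viewer.camera_params(n);print(n,p)
    im=viewer.grab_frame(n);cv2.imwrite(f"pics/{n}0.png",im[:,:,::-1])
E
```

```text
pics
{'clock': 0.0, 'qpos': array([-1.34138832e+00,  3.53626866e-01,  1.63415035e+00,  1.15274069e-05,
        1.15518441e+00, -2.36942685e-03]), 'qvel': array([ 3.88727374e-04,  4.13583374e-04, -3.32082361e-03, -9.15405256e-05,
       -3.84919542e-05,  2.24260472e-04]), 'joint_efforts': array([ 3.18549592e-04, -6.05253983e+01, -3.42062545e+01, -5.19969706e-05,
        9.11536772e-03,  5.64763383e-06]), 'eef_pos': array([ 143.48714717, -607.84483151,  252.56800817]), 'tcp_rot': array([-3.14157887e+00,  1.36894325e-03, -1.33902354e+00]), 'contact_force': array([-0.18314321,  0.28559161,  0.53046091]), 'wrist_torque': array([ 0.01543634,  0.00524883, -0.00385486]), 'opening': 1.0001507058394383}
side {'intrinsics': array([[479.35330612,   0.        , 319.97278932],
       [  0.        , 479.35330612, 203.56503081],
       [  0.        ,   0.        ,   1.        ]]), 'xyz': array([  485.50932142, -1104.25988348,   880.21460993]), 'orientation': array([-2.18707205,  0.00419099, -0.0624457 ])}
top {'intrinsics': array([[510.96578807,   0.        , 316.06101484],
       [  0.        , 510.96578807, 192.71232839],
       [  0.        ,   0.        ,   1.        ]]), 'xyz': array([ 219.43918527,   45.67406802, 1657.68663502]), 'orientation': array([-2.93194931e+00,  1.73584180e-03, -1.57160338e+00])}
wrist {'intrinsics': array([[350.5869566 ,   0.        , 327.8018999 ],
       [  0.        , 350.5869566 , 194.18397446],
       [  0.        ,   0.        ,   1.        ]]), 'xyz': array([ 221.81317613, -589.75031854,  373.60445236]), 'orientation': array([ 2.81814519e+00,  1.40231997e-03, -1.33947402e+00])}
```

View pics/side0.png

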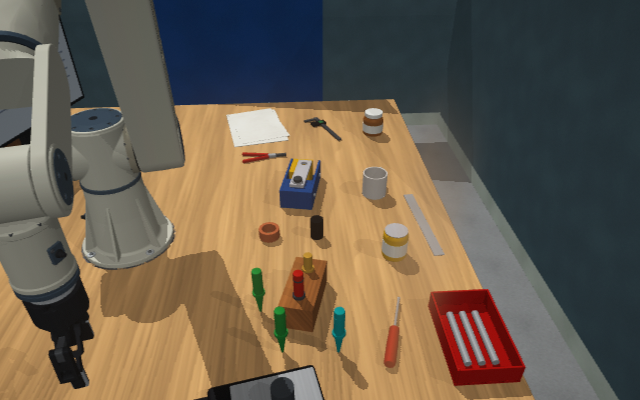

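View pics/top0.png

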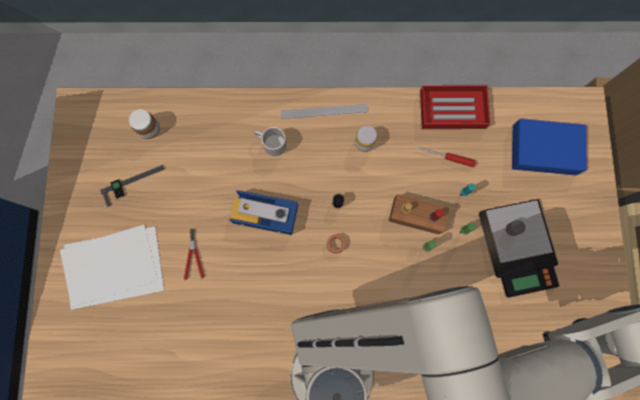

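View pics/wrist0.png

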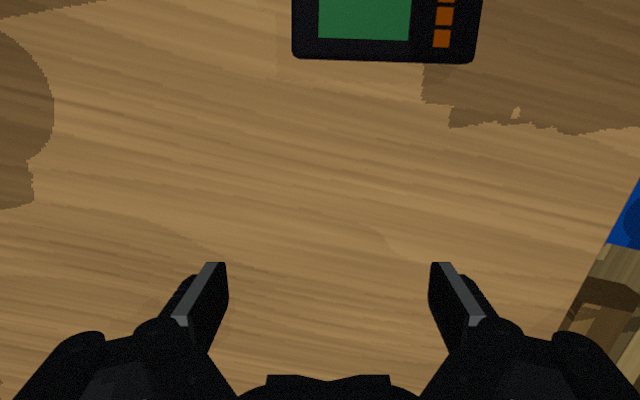

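```bash
cat > h.py <<'E'
import numpy as np, cv2
from scipy.spatial.transform import Rotation as R
from rig import status, viewer, job
def cam(n):
    p=viewer.camera_params(n); return p["intrinsics"],np.array(p["xyz"]),R.from_euler("xyz",p["orientation"]).as_matrix()
def ray(c,u,v):
    K,t,M=c; d=M@np.linalg.solve(K,[u,v,1.]); return t,d
def pw(c,u,v,z):
    t,d=ray(c,u,v); return t+d*(z-t[2])/d[2]
def proj(c,P):
    K,t,M=c; q=K@(M.T@(np.array(P,float)-t)); return q[:2]/q[2]
def st():
    s=status.sense(); print("t",round(s["clock"],2),"tcp",s["eef_pos"].round(1),"rpy",s["tcp_rot"].round(4),"F",s["contact_force"].round(1),"M",s["wrist_torque"].round(2),"op",round(s["opening"],3)); return s
def to(pos=None,rpy=None,verbose=True):
    "shift (m) and rotvec in current tool axes"
    s=st(); M=R.from_euler("xyz",s["tcp_rot"])
    if pos is not None: print("shift",(M.inv().apply(np.array(pos)-s["eef_pos"])/1000).round(4))
    if rpy is not None: print("turn",(M.inv()*R.from_euler("xyz",rpy)).as_rotvec().round(4))
def save(im,name,box=None,k=1):
    if box: x,y,w,h=box; im=im[y:y+h,x:x+w]
    im=cv2.resize(im,None,fx=k,fy=k,interpolation=cv2.INTER_CUBIC)
    cv2.imwrite(f"pics/{name}.png",im[:,:,::-1])
E
python3 - <<'E'
from h import *
im=cv2.imread("pics/top0.png")[:,:,::-1]
save(im,"a1",(220,180,90,70),8); save(im,"a2",(380,170,110,80),7)
im=cv2.imread("pics/side0.png")[:,:,::-1]
save(im,"a3",(240,240,120,120),5)
save(im,"a4",(270,150,60,60),8)
E
```

```text
(no output)
```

View pics/a1.png

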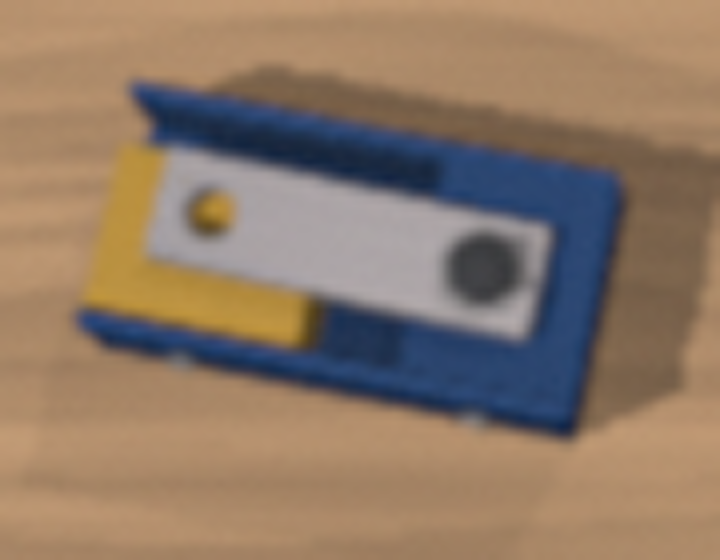

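View pics/a2.png

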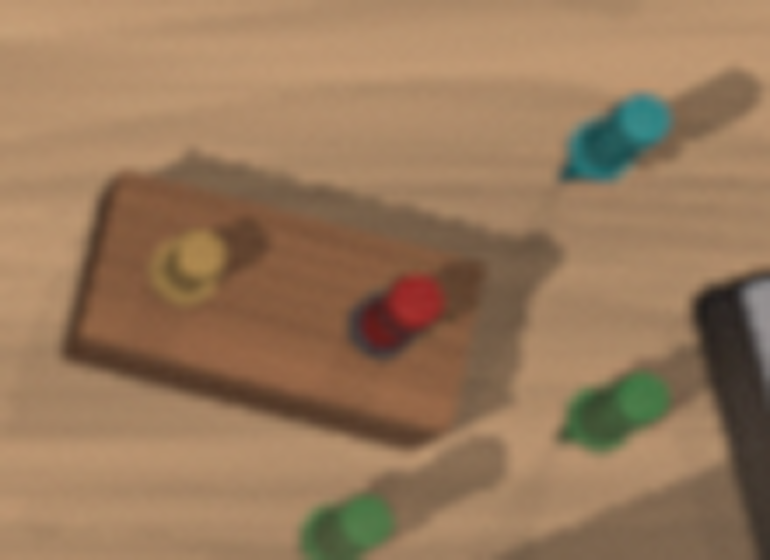

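View pics/a3.png

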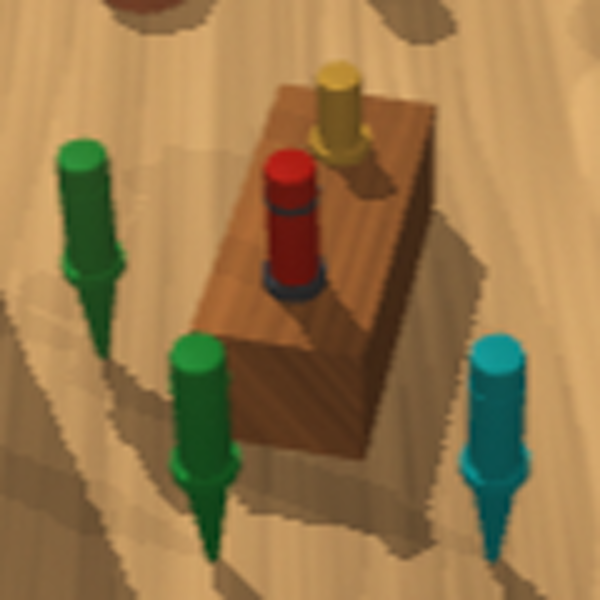

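View pics/a4.png

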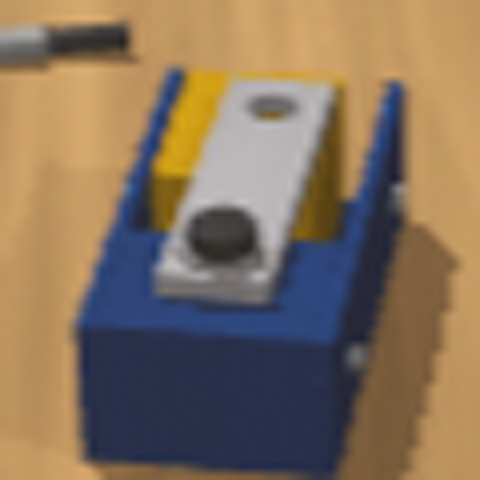

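```bash
python3 - <<'E'
from h import *
c=cam("top")
f=lambda ox,oy,k,x,y,z:pw(c,ox+x/k,oy+y/k,z).round(1)
print("drift top",f(380,170,7,416,300,142),"shoulder",f(380,170,7,383,323,76))
print("bolt top",f(380,170,7,204,256,116),"collar",f(380,170,7,187,268,76))
for x,y in [(120,172),(480,270),(410,440),(70,350)]: print("rack",f(380,170,7,x,y,70))
print("green tops",f(380,170,7,364,520,132),f(380,170,7,640,396,132),f(380,170,7,640,120,132))
print("hole",f(220,180,8,212,212,74),"pivot",f(220,180,8,485,268,87))
for x,y in [(135,85),(620,180),(575,425),(80,315)]: print("anchor",f(220,180,8,x,y,64))
c=cam("side")
print("side drift top",pw(c,240+291/5,240+165/5,142).round(1),"bolt",pw(c,240+338/5,240+75/5,116).round(1))
print("hole",pw(c,270+272/8,150+106/8,74).round(1))
E
```

```text
drift top [ 479.6 -322.8  142. ] shoulder [ 480.5 -323.5   76. ]
bolt top [ 503.7 -237.3  116. ] collar [ 505.6 -236.8   76. ]
rack [ 550.9 -209.1   70. ]
rack [ 505.6 -369.8   70. ]
rack [ 428.6 -334.4   70. ]
rack [ 469.4 -184.    70. ]
green tops [ 386.1 -298.2  132. ] [ 439.4 -419.3  132. ] [ 560.9 -427.1  132. ]
hole [512.2 267.4  74. ] pivot [487.5 158.6  87. ]
anchor [565.6 301.   64. ]
anchor [526.8 107.1  64. ]
anchor [429.  124.1  64. ]
anchor [472.9 319.7  64. ]
side drift top [ 482.8 -325.9  142. ] bolt [ 506.8 -238.   116. ]
hole [514.9 265.5  74. ]
```

```bash
python3 - <<'E'
from h import *
s=st(); K,t,M=cam("wrist"); T=R.from_euler("xyz",s["tcp_rot"]).as_matrix()
print("cam in tool",(T.T@(t-s["eef_pos"])).round(1)); print((T.T@M).round(3))
c=(K,t,M)
print("nadir px",proj(c,[t[0],t[1],0]), "grasp pt",proj(c,s["eef_pos"]+[0,0,-3]),proj(c,s["eef_pos"]+[0,0,-110]))
to([512,267-80,150],[-np.pi,0,-0.25])
to([481,-324-80,200],[-np.pi,0,-0.28])
E
```

```text
t 0.15 tcp [ 143.5 -608.   252.7] rpy [ 3.1416e+00  1.1000e-03 -1.3389e+00] F [-0.3 -0.3  0.2] M [-0.02 -0.02 -0.02] op 0.998
cam in tool [   0.2  -80.4 -121. ]
[[ 1.    -0.    -0.   ]
 [ 0.001  0.948  0.318]
 [ 0.    -0.318  0.948]]
nadir px [328.25214838  76.66000081] grasp pt [327.50759443 284.42782032] [327.8164803  198.23320078]
t 0.15 tcp [ 143.5 -608.   252.7] rpy [ 3.1416e+00  1.1000e-03 -1.3389e+00] F [-0.3 -0.3  0.2] M [-0.02 -0.02 -0.02] op 0.998
shift [-0.6889 -0.5413  0.1035]
turn [-6.0000e-04  1.0000e-03 -1.0889e+00]
t 0.15 tcp [ 143.5 -608.   252.7] rpy [ 3.1416e+00  1.1000e-03 -1.3389e+00] F [-0.3 -0.3  0.2] M [-0.02 -0.02 -0.02] op 0.998
shift [-0.1209 -0.3753  0.0529]
turn [-6.0000e-04  1.0000e-03 -1.0589e+00]
```

Call:
send_rows(plan=[[[-0.689, -0.541, 0.0], [0, 0, -1.089], 1], [[-0.689, -0.541, 0.0], [0, 0, -1.089], 1], [[-0.689, -0.541, 0.0], [0, 0, -1.089], 1], [[-0.689, -0.541, 0.0], [0, 0, -1.089], 1], [[-0.689, -0.541, 0.0], [0, 0, -1.089], 1]])

```text
clock: 0.57
eef_pos: [231.3, -417.3, 253.0]
tcp_rot: [-3.141, 0.001, -0.708]
contact_force: [1.6, 0.5, 0.9]
opening: 1.006
```

```bash
python3 - <<'E'
from h import *
to([512,267-80,150],[-np.pi,0,-0.25])
E
```

```text
t 0.57 tcp [ 231.3 -417.3  253. ] rpy [-3.1408e+00  8.0000e-04 -7.0850e-01] F [1.6 0.5 0.9] M [-0.06 -0.05  0.01] op 1.006
shift [-0.18   -0.6414  0.1036]
turn [-0.0009  0.0006 -0.4585]
```

Call:
send_rows(plan=[[[-0.18, -0.641, 0.0], [0, 0, -0.458], 1], [[-0.18, -0.641, 0.0], [0, 0, -0.458], 1], [[-0.18, -0.641, 0.0], [0, 0, -0.458], 1], [[-0.18, -0.641, 0.0], [0, 0, -0.458], 1], [[-0.18, -0.641, 0.0], [0, 0, -0.458], 1]])

```text
clock: 0.98
eef_pos: [318.8, -228.3, 253.5]
tcp_rot: [-3.141, -0.0, -0.245]
contact_force: [1.2, 0.2, -0.1]
opening: 0.997
```

```bash
python3 - <<'E'
from h import *
to([512,267-80,150],[-np.pi,0,-0.25])
E
```

```text
t 0.98 tcp [ 318.8 -228.3  253.5] rpy [-3.1407 -0.     -0.2453] F [ 1.2  0.2 -0.1] M [-0.03 -0.05  0.03] op 0.997
shift [ 0.0866 -0.4497  0.1039]
turn [-0.0009 -0.      0.0047]
```

Call:
send_rows(plan=[[[0.087, -0.45, 0.04], [0, 0, 0], 1], [[0.087, -0.45, 0.04], [0, 0, 0], 1], [[0.087, -0.45, 0.04], [0, 0, 0], 1], [[0.087, -0.45, 0.04], [0, 0, 0], 1], [[0.087, -0.45, 0.04], [0, 0, 0], 1]])

```text
clock: 1.4
eef_pos: [406.4, -39.8, 235.6]
tcp_rot: [-3.141, -0.001, -0.245]
contact_force: [0.4, -1.4, -0.2]
opening: 0.998
```

Call:
send_rows(plan=[[[0.046, -0.246, 0.084], [0, 0, 0], 1], [[0.046, -0.246, 0.084], [0, 0, 0], 1], [[0.046, -0.246, 0.084], [0, 0, 0], 1], [[0.046, -0.246, 0.084], [0, 0, 0], 1], [[0.046, -0.246, 0.084], [0, 0, 0], 1]])

```text
clock: 1.82
eef_pos: [488.4, 140.1, 169.3]
tcp_rot: [-3.141, -0.001, -0.245]
contact_force: [1.0, -1.2, 0.2]
opening: 1.003
```

```bash
python3 - <<'E'
from h import *
to([512,267-80,150],[-np.pi,0,-0.25])
save(viewer.grab_frame("wrist"),"w1")
c=cam("wrist"); print(proj(c,[512,267,74]))
E
```

```text
t 1.82 tcp [488.4 140.1 169.3] rpy [-3.1408e+00 -8.0000e-04 -2.4470e-01] F [ 1.  -1.2  0.2] M [ 0.01 -0.02 -0.04] op 1.003
shift [ 0.0115 -0.0512  0.0193]
turn [-0.0008 -0.0008  0.0053]
[312.71403804  -5.13182538]
```

View pics/w1.png

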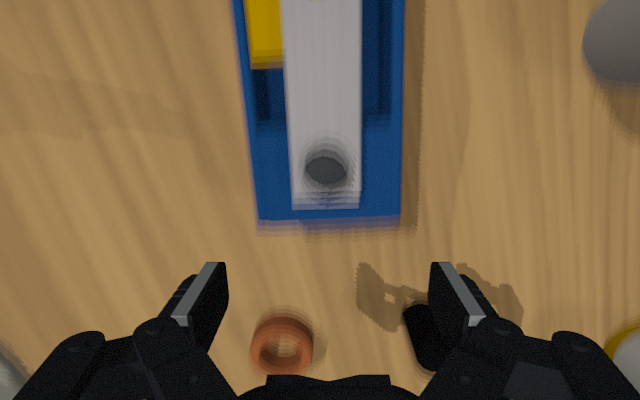

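Call:
send_rows(plan=[[[0.01, -0.04, 0.015], [0, 0, 0], 1], [[0.008, -0.075, 0.03], [0, 0, 0], 1], [[0.008, -0.075, 0.03], [0, 0, 0], 1], [[0.008, -0.075, 0.03], [0, 0, 0], 1], [[0.008, -0.075, 0.03], [0, 0, 0], 1]])

```text
clock: 2.28
eef_pos: [516.3, 215.6, 137.3]
tcp_rot: [-3.139, 0.0, -0.243]
contact_force: [0.6, -0.6, -0.3]
opening: 0.997
```

```bash
python3 - <<'E'
from h import *
st()
im=viewer.grab_frame("wrist"); save(im,"w2")
save(im,"w2z",(240,40,160,160),4)
c=cam("wrist"); print(proj(c,[512,267,74]))
E
```

```text
t 2.28 tcp [516.3 215.6 137.3] rpy [-3.1392e+00  1.0000e-04 -2.4320e-01] F [ 0.6 -0.6 -0.3] M [ 0.01 -0.    0.02] op 0.997
[297.95277375 140.19168665]
```

View pics/w2.png

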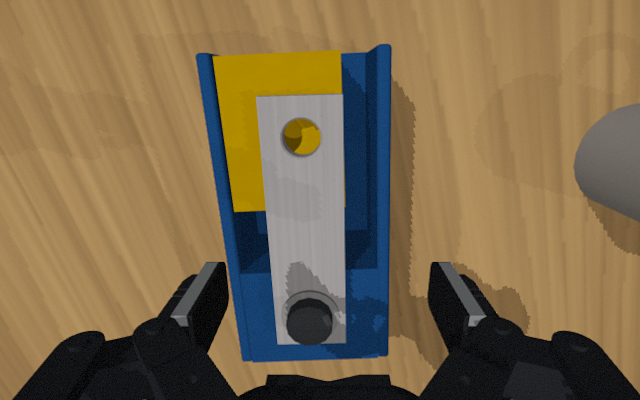

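View pics/w2z.png

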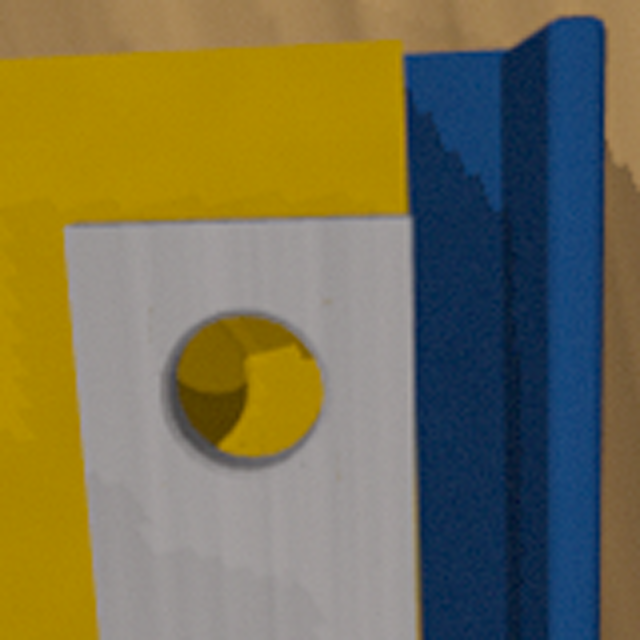

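```bash
python3 - <<'E'
from h import *
from scipy.optimize import least_squares
c=cam("wrist"); st()
im=cv2.imread("pics/w2.png")[:,:,::-1]
save(im,"w2h",(275,110,50,50),12)
f=lambda x,y,z:pw(c,240+x/4,40+y/4,z)
H=f(244,388,74);print("plate hole",H.round(1))
pts=np.array([f(x,y,64)[:2] for x,y in [(235,325),(248,385),(245,402),(232,430),(215,450)]])
r=least_squares(lambda q:np.hypot(*(pts-q).T)-10.25,H[:2]-[8,0]); print("block hole",r.x.round(1),r.fun.round(2))
P=pw(c,309,322,87);print("pivot",P.round(1),np.hypot(*(H-P)[:2]), "link dir",np.arctan2(H[1]-P[1],H[0]-P[0]))
# anchor outer top edges, z=64 : left edge / right edge
L1,L2=pw(c,198,54,64),pw(c,241,358,64); R1,R2=pw(c,391,46,64),pw(c,388,356,64)
for a,b in((L1,L2),(R1,R2)): print(a.round(1),b.round(1),np.arctan2(a[1]-b[1],a[0]-b[0]),np.hypot(*(a-b)[:2]))
th=(np.arctan2(*(L1-L2)[1::-1])+np.arctan2(*(R1-R2)[1::-1]))/2
ux=np.array([np.cos(th),np.sin(th)]);uy=np.array([-ux[1],ux[0]])
print("anchor yaw",th); 
for y in(8,9.5): print("block hole pred",(P[:2]+110*ux+y*uy).round(1))
print("centre from edges",((L1+L2+R1+R2)/4).round(1),"block pred",(((L1+L2+R1+R2)/4)[:2]+55*ux+8.75*uy).round(1))
E
```

```text
t 2.33 tcp [516.4 215.1 137.7] rpy [-3.1388e+00 -5.0000e-04 -2.4420e-01] F [ 0.6 -0.5  0.7] M [ 0.05  0.   -0.01] op 1.0
plate hole [514.  268.2  74. ]
block hole [504.3 270.3] [ 0.78 -0.48 -0.46 -0.04  0.82]
pivot [491.2 164.1  87. ] 106.65326727782926 link dir 1.3550242732734399
[472.6 321.2  64. ] [431.9 129.3  64. ] 1.3616348922063997 196.16709452704924
[570.2 300.7  64. ] [531.1 106.3  64. ] 1.3724064215083025 198.36470430671457
anchor yaw 1.367020656857351
block hole pred [505.6 273.4]
block hole pred [504.1 273.7]
centre from edges [501.4 214.4  64. ] block pred [504. 270.]
```

View pics/w2h.png

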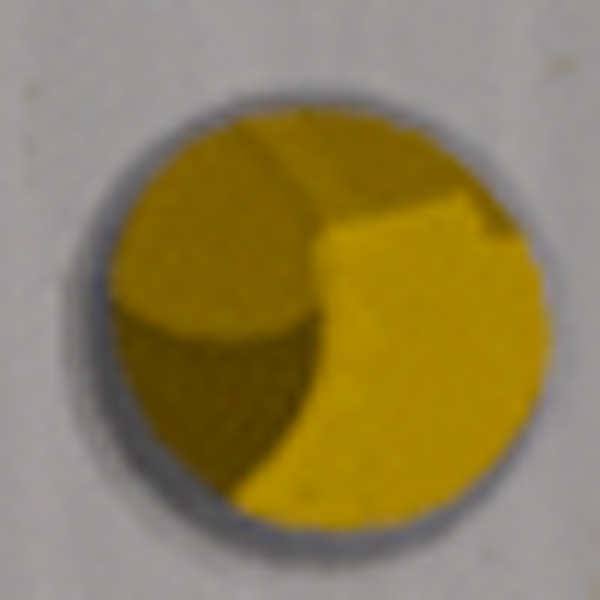

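```bash
python3 - <<'E'
from h import *
from scipy.optimize import least_squares
c=cam("wrist")
f=lambda x,y,z:pw(c,275+x/12,110+y/12,z)
print("plate top",f(312,327,74).round(1),"plate bottom",f(328,319,64).round(1))
pts=np.array([f(x,y,64)[:2] for x,y in [(245,120),(290,180),(318,240),(323,310),(310,370),(280,440),(235,495)]])
r=least_squares(lambda q:np.hypot(*(pts-q).T)-10.25,[504,270]); print("block hole",r.x.round(1),r.fun.round(2))
E
```

```text
plate top [514.  268.1  74. ] plate bottom [513.7 266.9  64. ]
block hole [503.9 270.2] [ 0.35  0.03  0.02 -0.19 -0.34 -0.02  0.5 ]
```

```bash
python3 - <<'E'
from h import *
to([481,-324,215],[-np.pi,0,-0.28])
E
```

```text
t 2.33 tcp [516.4 215.1 137.7] rpy [-3.1388e+00 -5.0000e-04 -2.4420e-01] F [ 0.6 -0.5  0.7] M [ 0.05  0.   -0.01] op 1.0
shift [ 0.096   0.5314 -0.0787]
turn [-0.0028 -0.0005  0.0358]
```

Call:
send_rows(plan=[[[0.005, 0.03, -0.03], [-0.003, 0, 0.03], 1], [[0.012, 0.062, -0.055], [-0.003, 0, 0.036], 1], [[0.018, 0.1, -0.075], [-0.003, 0, 0.036], 1], [[0.026, 0.14, -0.08], [-0.003, 0, 0.036], 1], [[0.034, 0.181, -0.08], [-0.003, 0, 0.036], 1]])

```text
clock: 2.75
eef_pos: [505.8, 30.6, 220.3]
tcp_rot: [-3.14, -0.005, -0.281]
contact_force: [0.6, -1.2, -0.9]
opening: 1.001
```

Call:
send_rows(plan=[[[0.064, 0.36, 0], [0, 0, 0], 1], [[0.064, 0.36, 0], [0, 0, 0], 1], [[0.064, 0.36, 0], [0, 0, 0], 1], [[0.064, 0.36, 0], [0, 0, 0], 1], [[0.064, 0.36, 0], [0, 0, 0], 1]])

```text
clock: 3.17
eef_pos: [482.3, -176.9, 220.0]
tcp_rot: [-3.141, -0.006, -0.282]
contact_force: [1.0, 0.1, 0.5]
opening: 1.002
```

```bash
python3 - <<'E'
from h import *
to([481,-324,215],[-np.pi,0,-0.28])
E
```

```text
t 3.17 tcp [ 482.3 -176.9  220. ] rpy [-3.1407 -0.0065 -0.2824] F [1.  0.1 0.5] M [ 0.03 -0.02 -0.03] op 1.002
shift [0.0397 0.1416 0.0051]
turn [-0.0009 -0.0065 -0.0024]
```

Call:
send_rows(plan=[[[0.0397, 0.1416, 0.005], [-0.001, -0.006, -0.002], 1], [[0.0397, 0.1416, 0.005], [-0.001, -0.006, -0.002], 1], [[0.0397, 0.1416, 0.005], [-0.001, -0.006, -0.002], 1], [[0.0397, 0.1416, 0.005], [-0.001, -0.006, -0.002], 1], [[0.0397, 0.1416, 0.005], [-0.001, -0.006, -0.002], 1]])

```text
clock: 3.58
eef_pos: [479.3, -329.7, 216.1]
tcp_rot: [3.139, -0.003, -0.285]
contact_force: [-0.0, 0.5, 0.1]
opening: 1.003
```

```bash
python3 - <<'E'
from h import *
to([481,-324,113],[-np.pi,0,-0.28])
save(viewer.grab_frame("wrist"),"w3")
c=cam("wrist"); print(proj(c,[481,-324,142]),proj(c,[504,-237,116]))
E
```

```text
t 3.58 tcp [ 479.3 -329.7  216.1] rpy [ 3.1392e+00 -2.5000e-03 -2.8550e-01] F [-0.   0.5  0.1] M [0.04 0.01 0.05] op 1.003
shift [-0.0002 -0.0062  0.103 ]
turn [ 0.0024 -0.0025 -0.0055]
[330.95911345 213.34890273] [326.77331767  53.89160656]
```

View pics/w3.png

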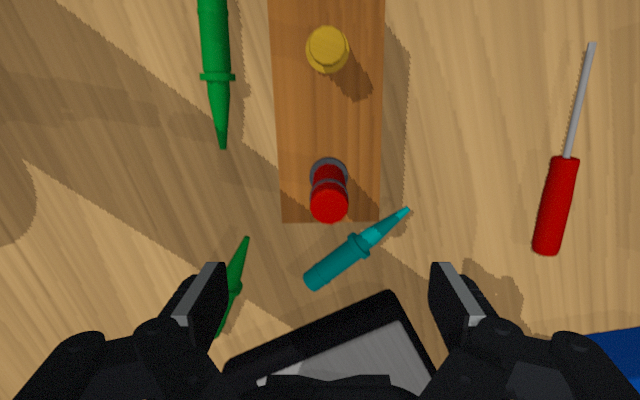

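```bash
python3 - <<'E'
from h import *
save(viewer.grab_frame("side"),"s3")
E
```

```text
(no output)
```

View pics/s3.png

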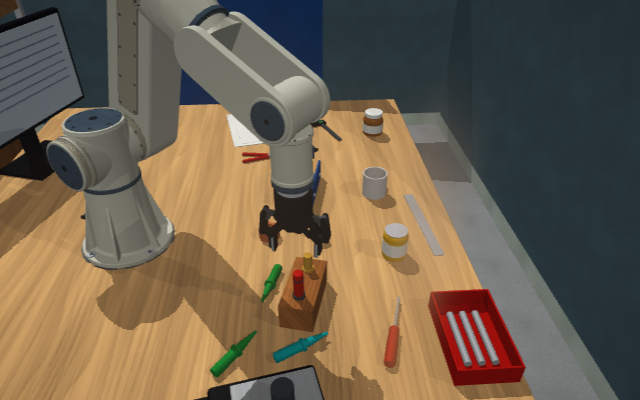

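```bash
python3 - <<'E'
from h import *
c=cam("wrist")
print(pw(c,329,205,142).round(1),pw(c,328,175,76).round(1), "bolt",pw(c,328,43,116).round(1))
to([482,-322,150],[-np.pi,0,-0.28])
E
```

```text
[ 481.5 -316.7  142. ] [ 481.  -316.3   76. ] bolt [ 506.3 -229.7  116. ]
t 3.68 tcp [ 479.3 -325.4  215.6] rpy [ 3.1415e+00 -5.0000e-04 -2.8410e-01] F [-0.1  0.4  0.3] M [ 0.05 -0.02  0.01] op 1.001
shift [ 0.0016 -0.004   0.0656]
turn [ 0.0001 -0.0005 -0.0041]
```

Call:
send_rows(plan=[[[0.001, -0.004, 0.03], [0, 0, 0], 1], [[0.001, -0.004, 0.06], [0, 0, 0], 1], [[0.001, -0.004, 0.085], [0, 0, 0], 1], [[0.001, -0.004, 0.1026], [0, 0, 0], 1], [[0.001, -0.004, 0.1026], [0, 0, 0], 1]])

```text
clock: 4.1
eef_pos: [478.8, -319.3, 110.1]
tcp_rot: [-3.14, 0.005, -0.283]
contact_force: [-0.2, 0.8, -0.3]
opening: 1.003
```

```bash
python3 - <<'E'
from h import *
to([481.5,-322,113],[-np.pi,0,-0.28])
save(viewer.grab_frame("wrist"),"w4")
E
```

```text
t 4.1 tcp [ 478.8 -319.3  110.1] rpy [-3.1396  0.0053 -0.2835] F [-0.2  0.8 -0.3] M [-0.   -0.01 -0.03] op 1.003
shift [ 0.0033  0.0018 -0.003 ]
turn [-0.002   0.0053 -0.0035]
```

View pics/w4.png

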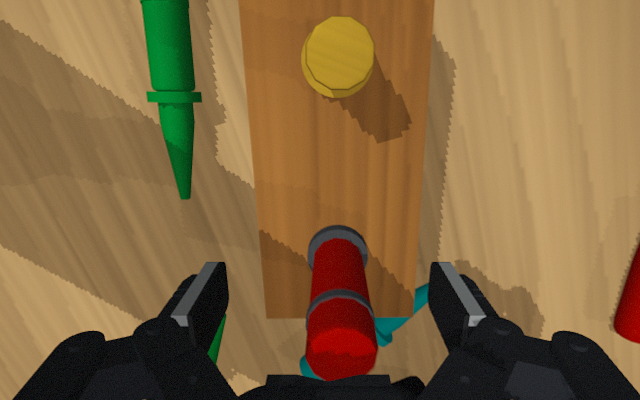

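Call:
send_rows(plan=[[[0.0033, 0.0005, -0.003], [0, 0.005, 0], 1], [[0.0033, 0.0005, -0.003], [0, 0.005, 0], 0.2], [[0.0033, 0.0005, -0.003], [0, 0.005, 0], -0.6], [[0.0033, 0.0005, -0.003], [0, 0.005, 0], -1], [[0.0033, 0.0005, -0.003], [0, 0.005, 0], -1]], squeeze=80)

```text
clock: 4.57
eef_pos: [483.3, -321.7, 115.9]
tcp_rot: [-3.141, -0.003, -0.283]
contact_force: [0.5, -0.1, -0.6]
opening: 0.451
```

Call:
send_rows(plan=[[[0, 0, 0], [0, 0, 0], -1], [[0, 0, 0], [0, 0, 0], -1], [[0, 0, 0], [0, 0, 0], -1], [[0, 0, 0], [0, 0, 0], -1], [[0, 0, 0], [0, 0, 0], -1]], squeeze=80)

```text
clock: 4.98
eef_pos: [483.4, -321.8, 116.5]
tcp_rot: [-3.141, -0.004, -0.284]
contact_force: [-1.5, 1.7, 6.5]
opening: 0.263
```

```bash
python3 - <<'E'
from h import *
s=st()
save(viewer.grab_frame("wrist"),"w5")
c=cam("wrist"); 
for z in (142,76): print(proj(c,[s["eef_pos"][0],s["eef_pos"][1],z]))
E
```

```text
t 4.98 tcp [ 483.4 -321.8  116.5] rpy [-3.1409 -0.0036 -0.2836] F [-1.5  1.7  6.5] M [ 0.19  0.3  -0.  ] op 0.263
[331.31300083 334.07896191]
[329.67953257 244.0941553 ]
```

View pics/w5.png

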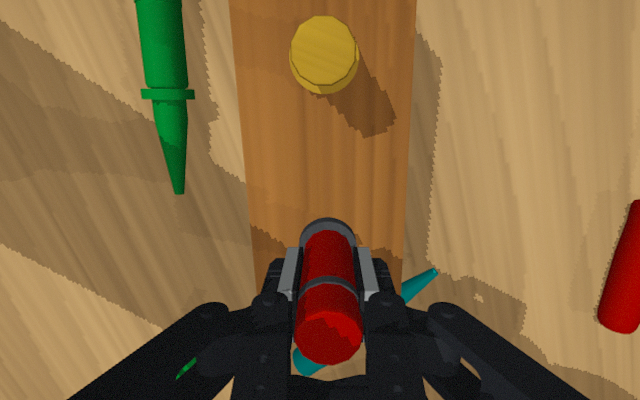

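Call:
send_rows(plan=[[[0, 0, -0.02], [0, 0, 0], -1], [[0, 0, -0.05], [0, 0, 0], -1], [[0, 0, -0.085], [0, 0, 0], -1], [[0, 0, -0.12], [0, 0, 0], -1], [[0, 0, -0.14], [0, 0, 0], -1]], squeeze=80)

```text
clock: 5.45
eef_pos: [483.6, -322.4, 260.0]
tcp_rot: [3.141, -0.007, -0.284]
contact_force: [0.3, -0.7, -0.9]
opening: 0.265
```

```bash
python3 - <<'E'
from h import *
to([508.9,268.9,235],[-np.pi,0,-0.25])
save(viewer.grab_frame("wrist"),"w6")
E
```

```text
t 5.45 tcp [ 483.6 -322.4  260. ] rpy [ 3.1413 -0.0067 -0.2837] F [ 0.3 -0.7 -0.9] M [-0.07 -0.03 -0.02] op 0.265
shift [-0.1414 -0.5747  0.0239]
turn [ 0.0004 -0.0067 -0.0337]
```

View pics/w6.png

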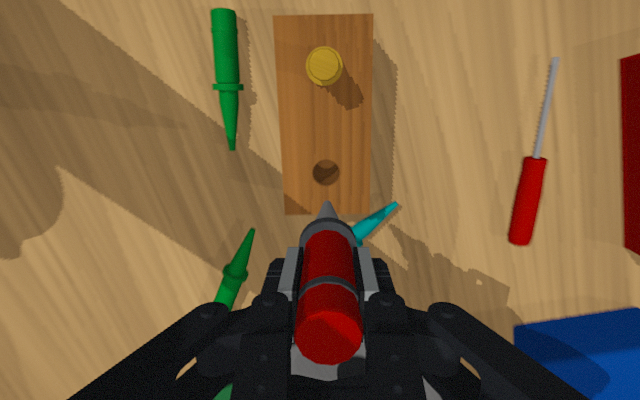

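Call:
send_rows(plan=[[[-0.141, -0.575, 0.0], [0, -0.007, -0.034], -1], [[-0.141, -0.575, 0.0], [0, -0.007, -0.034], -1], [[-0.141, -0.575, 0.0], [0, -0.007, -0.034], -1], [[-0.141, -0.575, 0.0], [0, -0.007, -0.034], -1], [[-0.141, -0.575, 0.0], [0, -0.007, -0.034], -1]])

```text
clock: 5.92
eef_pos: [491.8, -111.9, 257.2]
tcp_rot: [3.14, -0.003, -0.25]
contact_force: [1.1, -0.6, -2.1]
opening: 0.26
```

Call:
send_rows(plan=[[[-0.091, -0.37, 0.0], [0, 0, 0], -1], [[-0.091, -0.37, 0.0], [0, 0, 0], -1], [[-0.091, -0.37, 0.0], [0, 0, 0], -1], [[-0.091, -0.37, 0.0], [0, 0, 0], -1], [[-0.091, -0.37, 0.0], [0, 0, 0], -1]])

```text
clock: 6.33
eef_pos: [493.3, 96.5, 256.4]
tcp_rot: [3.139, -0.002, -0.25]
contact_force: [0.7, -0.5, -1.2]
opening: 0.266
```

```bash
python3 - <<'E'
from h import *
to([508.9,268.9,230],[-np.pi,0,-0.25])
E
```

```text
t 6.33 tcp [493.3  96.5 256.4] rpy [ 3.1394e+00 -2.4000e-03 -2.5050e-01] F [ 0.7 -0.5 -1.2] M [-0.01 -0.07  0.04] op 0.266
shift [-0.0276 -0.1709  0.0259]
turn [ 0.0022 -0.0024 -0.0005]
```

Call:
send_rows(plan=[[[-0.0276, -0.171, 0.026], [0.002, -0.002, 0], -1], [[-0.0276, -0.171, 0.026], [0.002, -0.002, 0], -1], [[-0.0276, -0.171, 0.026], [0.002, -0.002, 0], -1], [[-0.0276, -0.171, 0.026], [0.002, -0.002, 0], -1], [[-0.0276, -0.171, 0.04], [0.002, -0.002, 0], -1]])

```text
clock: 6.75
eef_pos: [510.0, 274.7, 216.4]
tcp_rot: [-3.138, -0.002, -0.248]
contact_force: [1.0, -0.1, -2.0]
opening: 0.263
```

```bash
python3 - <<'E'
from h import *
to([508.9,268.9,200],[-np.pi,0,-0.25])
E
```

```text
t 6.75 tcp [510.  274.7 216.4] rpy [-3.1376e+00 -2.4000e-03 -2.4820e-01] F [ 1.  -0.1 -2. ] M [-0.05 -0.06 -0.03] op 0.263
shift [0.0004 0.0059 0.0164]
turn [-0.004  -0.0024  0.0018]
```

Call:
send_rows(plan=[[[0.0004, 0.003, 0.01], [-0.003, -0.002, 0], -1], [[0.0004, 0.003, 0.0164], [-0.003, -0.002, 0], -1], [[0.0004, 0.003, 0.0164], [-0.003, -0.002, 0], -1], [[0.0004, 0.003, 0.0164], [-0.003, -0.002, 0], -1], [[0.0004, 0.003, 0.0164], [-0.003, -0.002, 0], -1]])

```text
clock: 7.17
eef_pos: [510.0, 270.6, 200.5]
tcp_rot: [-3.14, -0.001, -0.25]
contact_force: [0.4, -0.4, -2.1]
opening: 0.261
```

```bash
python3 - <<'E'
from h import *
to([508.9,268.9,200],[-np.pi,0,-0.25])
c=cam("wrist"); im=viewer.grab_frame("wrist");save(im,"w7");save(im,"w7z",(268,160,120,100),6)
print(proj(c,[508.9,268.9,74]),proj(c,[508.9,268.9,93.5]))
E
```

```text
t 7.17 tcp [510.  270.6 200.5] rpy [-3.1405e+00 -9.0000e-04 -2.4980e-01] F [ 0.4 -0.4 -2.1] M [ 0.01 -0.    0.03] op 0.261
shift [-0.0007  0.0019  0.0005]
turn [-0.0011 -0.0009  0.0002]
[328.36385503 194.37135812] [328.41836623 203.30321152]
```

View pics/w7z.png

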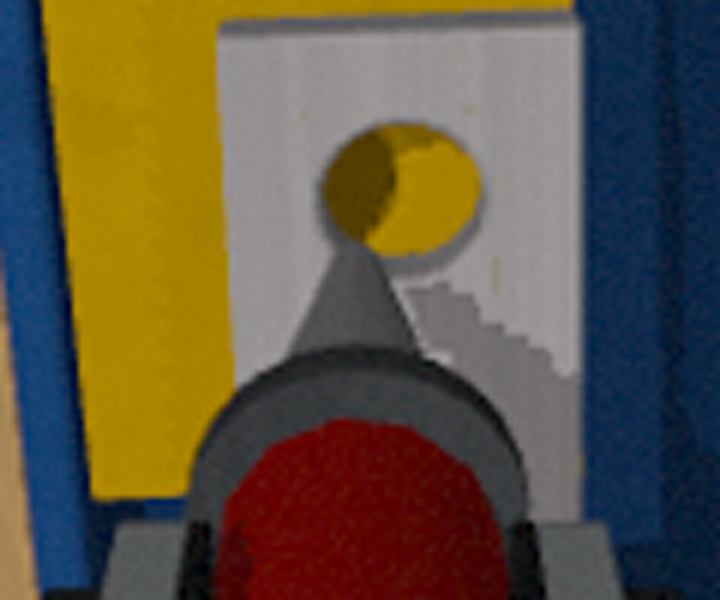

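```bash
python3 - <<'E'
from h import *
c=cam("wrist");f=lambda x,y,z:pw(c,268+x/6,160+y/6,z).round(1)
print("plate hole",f(403,195,74),"tip",f(352,247,93.5), "tip alt", f(352,247,92),"handle axis sh", f(358,455,160),st()["eef_pos"])
print("block right edge",f(397,185,64),"plate bottom left", f(328,190,64))
E
```

```text
t 7.22 tcp [510.2 270.8 200.8] rpy [-3.140e+00 -1.300e-03 -2.497e-01] F [-0.1  0.1 -2.7] M [ 0.01 -0.   -0.01] op 0.259
plate hole [514.4 269.2  74. ] tip [508.3 270.9  93.5] tip alt [508.2 270.3  92. ] handle axis sh [510.2 275.5 160. ] [510.17147544 270.81548938 200.80592958]
block right edge [513.4 267.5  64. ] plate bottom left [504.6 269.   64. ]
```

Call:
send_rows(plan=[[[0.001, 0.0013, 0.003], [0, 0, 0], -1], [[0.001, 0.0013, 0.01], [0, 0, 0], -1], [[0.001, 0.0013, 0.018], [0, 0, 0], -1], [[0.001, 0.0013, 0.024], [0, 0, 0], -1], [[0.001, 0.0013, 0.026], [0, 0, 0], -1]])

```text
clock: 7.63
eef_pos: [510.1, 268.9, 173.2]
tcp_rot: [-3.141, 0.0, -0.25]
contact_force: [-0.6, 1.1, -2.4]
opening: 0.261
```

```bash
python3 - <<'E'
from h import *
st()
c=cam("wrist"); im=viewer.grab_frame("wrist");save(im,"w8z",(268,160,120,100),6)
E
```

```text
t 7.63 tcp [510.1 268.9 173.2] rpy [-3.1414e+00  4.0000e-04 -2.4990e-01] F [-0.6  1.1 -2.4] M [0.02 0.02 0.01] op 0.261
```

View pics/w8z.png

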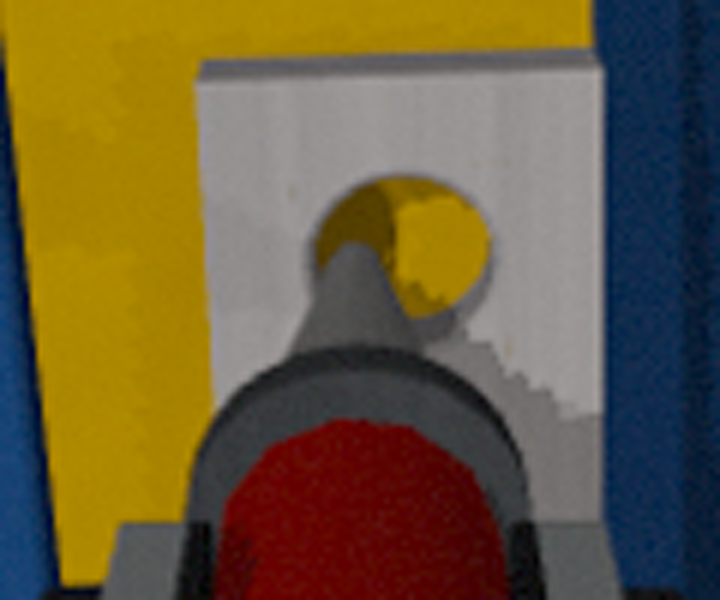

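Call:
send_rows(plan=[[[0, 0, 0.003], [0, 0, 0], -1], [[0, 0, 0.006], [0, 0, 0], -1], [[-0.0003, 0, 0.009], [0, 0, 0], -1], [[-0.0006, 0, 0.012], [0, 0, 0], -1], [[-0.001, 0, 0.015], [0, 0, 0], -1]])

```text
clock: 8.1
eef_pos: [510.5, 269.7, 158.8]
tcp_rot: [-3.14, -0.002, -0.249]
contact_force: [4.7, 0.3, 1.9]
opening: 0.26
```

```bash
python3 - <<'E'
from h import *
st()
c=cam("wrist"); im=viewer.grab_frame("wrist");save(im,"w9z",(268,160,120,100),6)
E
```

```text
t 8.1 tcp [510.5 269.7 158.8] rpy [-3.1397e+00 -2.3000e-03 -2.4950e-01] F [4.7 0.3 1.9] M [ 0.   -0.94  0.01] op 0.26
```

View pics/w9z.png

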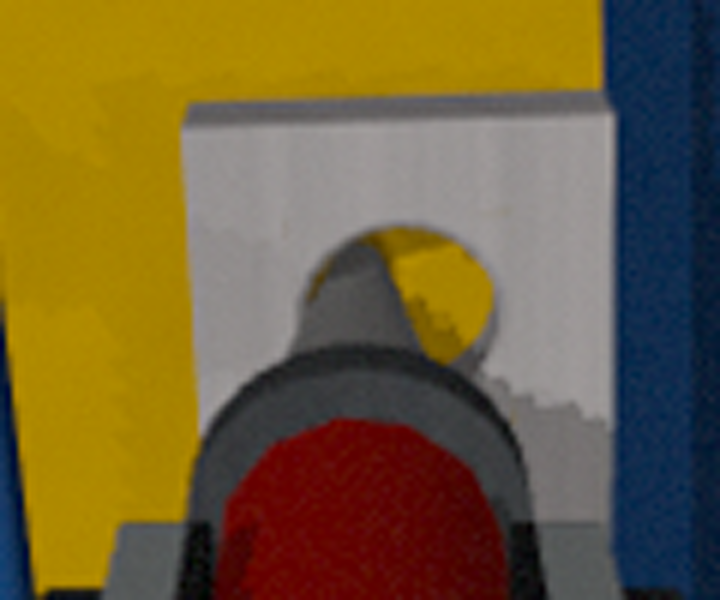

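Call:
send_rows(plan=[[[-0.0006, 0.0003, 0.003], [0, 0, 0], -1], [[-0.0014, 0.0004, 0.006], [0, 0, 0], -1], [[-0.0021, 0.0005, 0.009], [0, 0, 0], -1], [[-0.0028, 0.0005, 0.012], [0, 0, 0], -1], [[-0.0035, 0.0005, 0.015], [0, 0, 0], -1]])

```text
clock: 8.57
eef_pos: [507.2, 270.3, 143.3]
tcp_rot: [-3.139, -0.003, -0.25]
contact_force: [6.0, 2.2, 2.0]
opening: 0.26
```

```bash
python3 - <<'E'
from h import *
to([503.8,270.2,120])
c=cam("wrist"); im=viewer.grab_frame("wrist");save(im,"w10z",(268,160,120,100),6)
E
```

```text
t 8.57 tcp [507.2 270.3 143.3] rpy [-3.139e+00 -2.900e-03 -2.496e-01] F [6.  2.2 2. ] M [ 0.28 -1.09  0.01] op 0.26
shift [-0.0034  0.001   0.0233]
```

View pics/w10z.png

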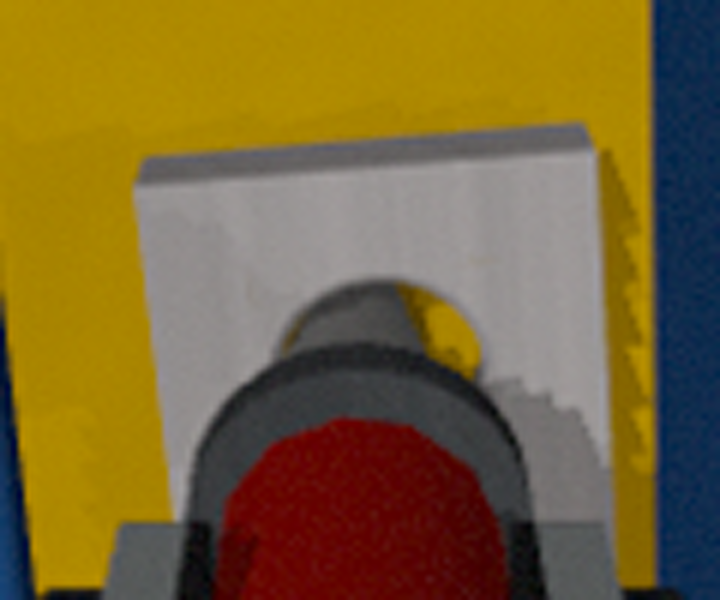

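Call:
send_rows(plan=[[[-0.0007, 0.0003, 0.003], [0, 0, 0], -1], [[-0.0014, 0.0005, 0.006], [0, 0, 0], -1], [[-0.002, 0.0005, 0.009], [0, 0, 0], -1], [[-0.0026, 0.0005, 0.012], [0, 0, 0], -1], [[-0.0032, 0.0005, 0.015], [0, 0, 0], -1]])

```text
clock: 9.03
eef_pos: [504.1, 271.2, 127.5]
tcp_rot: [-3.138, -0.003, -0.25]
contact_force: [4.2, 3.5, 2.1]
opening: 0.261
```

```bash
python3 - <<'E'
from h import *
to([503.8,270.2,120])
c=cam("wrist"); im=viewer.grab_frame("wrist");save(im,"w11z",(268,160,120,100),6)
E
```

```text
t 9.03 tcp [504.1 271.2 127.5] rpy [-3.138e+00 -3.100e-03 -2.498e-01] F [4.2 3.5 2.1] M [ 0.6  -0.99  0.02] op 0.261
shift [-0.0001  0.0011  0.0075]
```

View pics/w11z.png

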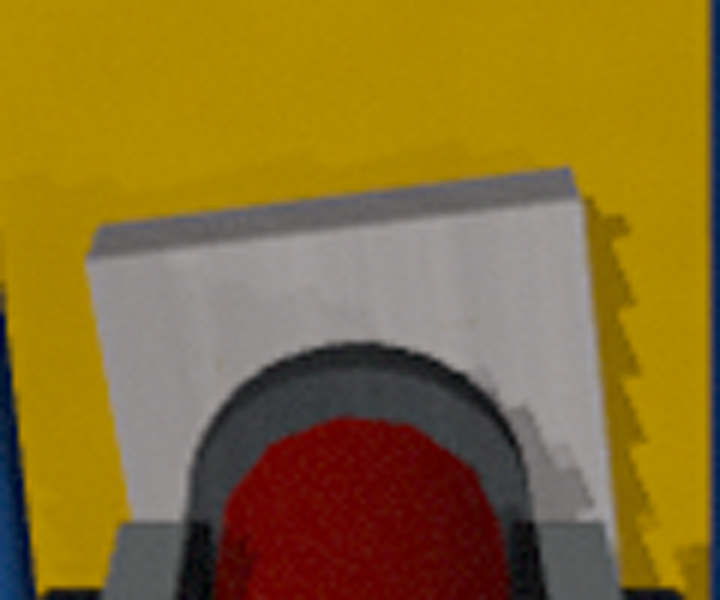

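Call:
send_rows(plan=[[[0.0, -0.0003, 0.002], [0, 0, 0], -1], [[0.0, -0.0003, 0.004], [0, 0, 0], -1], [[0.0, -0.0003, 0.006], [0, 0, 0], -1], [[0.0, -0.0003, 0.0075], [0, 0, 0], -1], [[0.0, -0.0003, 0.009], [0, 0, 0], -1]])

```text
clock: 9.5
eef_pos: [504.5, 272.0, 119.9]
tcp_rot: [-3.137, -0.003, -0.25]
contact_force: [-4.4, -2.6, 39.1]
opening: 0.259
```

```bash
python3 - <<'E'
from h import *
st()
c=cam("wrist"); im=viewer.grab_frame("wrist");save(im,"w12")
E
```

```text
t 9.5 tcp [504.5 272.  119.9] rpy [-3.1372 -0.0034 -0.25  ] F [-4.4 -2.6 39.1] M [-0.56  0.77 -0.1 ] op 0.259
```

View pics/w12.png

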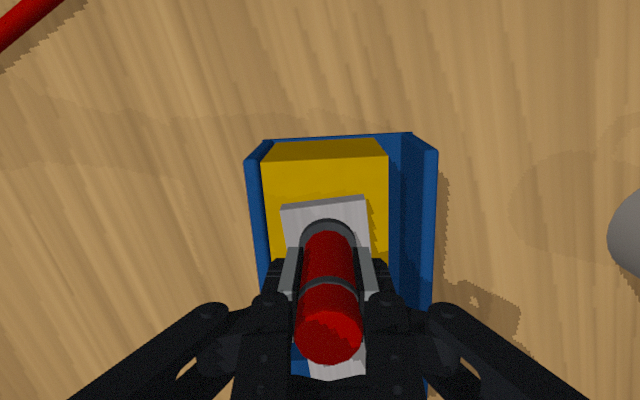

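Call:
send_rows(plan=[[[0, 0, 0], [0, 0, 0], -1], [[0, 0, 0], [0, 0, 0], -1], [[0, 0, 0], [0, 0, 0], -1], [[0, 0, -0.005], [0, 0, 0], -1], [[0, 0, -0.015], [0, 0, 0], -1]])

```text
clock: 9.97
eef_pos: [503.4, 271.4, 133.6]
tcp_rot: [-3.139, -0.001, -0.25]
contact_force: [1.3, 1.2, -1.5]
opening: 0.261
```

Call:
send_rows(plan=[[[0, 0, -0.03], [0, 0, 0], -1], [[0, 0, -0.06], [0, 0, 0], -1], [[0, 0, -0.09], [0, 0, 0], -1], [[0, 0, -0.11], [0, 0, 0], -1], [[0, 0.02, -0.125], [0, 0, 0], -1]])

```text
clock: 10.38
eef_pos: [498.1, 253.4, 260.1]
tcp_rot: [-3.138, -0.001, -0.249]
contact_force: [1.2, 1.5, -1.1]
opening: 0.262
```

```bash
python3 - <<'E'
from h import *
to([482,-322,255],[-np.pi,0,-0.28])
c=cam("wrist"); im=viewer.grab_frame("wrist");save(im,"w13")
E
```

```text
t 10.38 tcp [498.1 253.4 260.1] rpy [-3.138e+00 -8.000e-04 -2.489e-01] F [ 1.2  1.5 -1.1] M [-0.03 -0.03  0.02] op 0.262
shift [0.1261 0.5616 0.0031]
turn [-0.0036 -0.0007  0.0311]
```

View pics/w13.png

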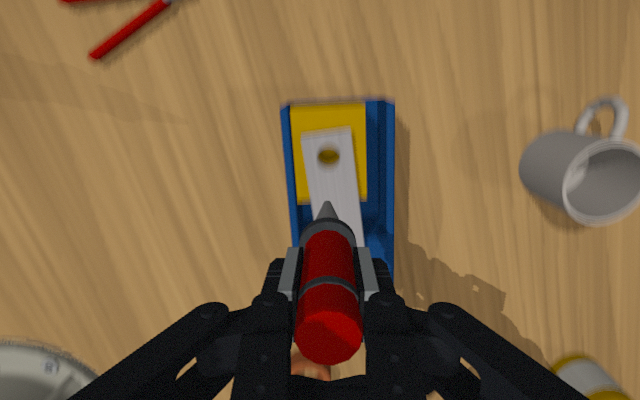

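Call:
send_rows(plan=[[[0.126, 0.562, 0.0], [-0.003, 0, 0.031], -1], [[0.126, 0.562, 0.0], [-0.003, 0, 0.031], -1], [[0.126, 0.562, 0.0], [-0.003, 0, 0.031], -1], [[0.126, 0.562, 0.0], [-0.003, 0, 0.031], -1], [[0.126, 0.562, 0.0], [-0.003, 0, 0.031], -1]])

```text
clock: 10.85
eef_pos: [489.6, 41.7, 258.4]
tcp_rot: [3.139, 0.003, -0.279]
contact_force: [0.4, 0.2, -2.3]
opening: 0.263
```

Call:
send_rows(plan=[[[0.07, 0.357, 0.0], [0, 0, 0], -1], [[0.07, 0.357, 0.0], [0, 0, 0], -1], [[0.07, 0.357, 0.0], [0, 0, 0], -1], [[0.07, 0.357, 0.0], [0, 0, 0], -1], [[0.07, 0.357, 0.0], [0, 0, 0], -1]])

```text
clock: 11.27
eef_pos: [470.4, -165.2, 258.3]
tcp_rot: [3.139, 0.007, -0.279]
contact_force: [1.1, 0.7, -0.4]
opening: 0.264
```

```bash
python3 - <<'E'
from h import *
to([482.5,-322,255],[-np.pi,0,-0.28])
E
```

```text
t 11.27 tcp [ 470.4 -165.2  258.3] rpy [ 3.139   0.0068 -0.2794] F [ 1.1  0.7 -0.4] M [ 0.04 -0.   -0.02] op 0.264
shift [0.0549 0.1474 0.0033]
turn [0.0026 0.0068 0.0006]
```

Call:
send_rows(plan=[[[0.0549, 0.1474, 0.003], [0.003, 0.007, 0], -1], [[0.0549, 0.1474, 0.003], [0.003, 0.007, 0], -1], [[0.0549, 0.1474, 0.003], [0.003, 0.007, 0], -1], [[0.0549, 0.1474, 0.003], [0.003, 0.007, 0], -1], [[0.0549, 0.1474, 0.003], [0.003, 0.007, 0], -1]])

```text
clock: 11.68
eef_pos: [481.2, -326.8, 253.8]
tcp_rot: [3.141, 0.002, -0.283]
contact_force: [-0.1, 0.8, -2.1]
opening: 0.26
```

```bash
python3 - <<'E'
from h import *
to([482.5,-322,255],[-np.pi,0,-0.28])
E
```

```text
t 11.68 tcp [ 481.2 -326.8  253.8] rpy [ 3.1411e+00  2.3000e-03 -2.8280e-01] F [-0.1  0.8 -2.1] M [0.01 0.01 0.01] op 0.26
shift [-0.0001 -0.005  -0.0012]
turn [ 0.0005  0.0023 -0.0028]
```

Call:
send_rows(plan=[[[0, -0.003, 0.015], [0, 0.002, 0], -1], [[0, -0.003, 0.045], [0, 0.002, 0], -1], [[0, -0.003, 0.068], [0, 0.002, 0], -1], [[0, -0.003, 0.068], [0, 0.002, 0], -1], [[0, -0.003, 0.068], [0, 0.002, 0], -1]])

```text
clock: 12.1
eef_pos: [480.2, -322.5, 184.2]
tcp_rot: [-3.14, 0.006, -0.283]
contact_force: [0.9, 0.7, -2.3]
opening: 0.262
```

```bash
python3 - <<'E'
from h import *
to([482.5,-322,118],[-np.pi,0,-0.28])
c=cam("wrist"); im=viewer.grab_frame("wrist");save(im,"w14z",(228,120,200,150),4)
E
```

```text
t 12.1 tcp [ 480.2 -322.5  184.2] rpy [-3.1402  0.0058 -0.2828] F [ 0.9  0.7 -2.3] M [-0.08 -0.01  0.02] op 0.262
shift [ 0.0024 -0.0011  0.0662]
turn [-0.0014  0.0058 -0.0028]
```

View pics/w14z.png

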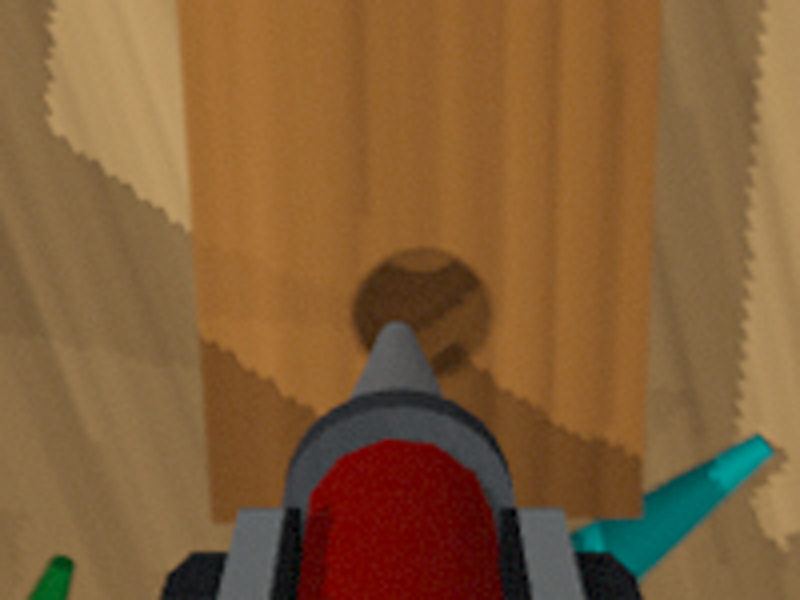

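```bash
python3 - <<'E'
from h import *
c=cam("wrist");s=st();f=lambda x,y,z:pw(c,228+x/4,120+y/4,z)
h=f(423,312,70);t=f(396,332,184.2-106.5);print(h.round(1),t.round(1))
T=R.from_euler("xyz",s["tcp_rot"]);print("shift tip->hole",T.inv().apply(h-t).round(1))
E
```

```text
t 12.15 tcp [ 481.4 -323.3  185.8] rpy [-3.1413e+00  2.5000e-03 -2.8270e-01] F [ 0.5 -0.4 -1.7] M [-0.02 -0.08 -0.02] op 0.259
[ 483.7 -325.3   70. ] [ 478.9 -324.9   77.7]
shift tip->hole [ 4.8 -1.   7.7]
```

Call:
send_rows(plan=[[[0.0028, -0.0005, 0.006], [0, 0.0025, 0], -1], [[0.0028, -0.0005, 0.02], [0, 0.0025, 0], -1], [[0.0028, -0.0005, 0.038], [0, 0.0025, 0], -1], [[0.0028, -0.0005, 0.055], [0, 0.0025, 0], -1], [[0.0028, -0.0005, 0.06], [0, 0.0025, 0], -1]])

```text
clock: 12.57
eef_pos: [483.7, -323.0, 124.7]
tcp_rot: [-3.141, 0.001, -0.282]
contact_force: [-0.4, 1.0, -2.1]
opening: 0.258
```

```bash
python3 - <<'E'
from h import *
to([484,-322,116.8],[-np.pi,0,-0.28])
E
```

```text
t 12.57 tcp [ 483.7 -323.   124.7] rpy [-3.1408e+00  1.2000e-03 -2.8250e-01] F [-0.4  1.  -2.1] M [0.11 0.06 0.02] op 0.258
shift [-0.     -0.001   0.0079]
turn [-0.0008  0.0012 -0.0025]
```

Call:
send_rows(plan=[[[0, 0, 0.004], [0, 0, 0], -1], [[0, 0, 0.007], [0, 0, 0], -1], [[0, 0, 0.008], [0, 0, 0], -1], [[0, 0, 0.008], [0, 0, 0], -0.5], [[0, 0, 0.008], [0, 0, 0], 0]])

```text
clock: 12.98
eef_pos: [484.3, -323.3, 117.6]
tcp_rot: [-3.141, -0.0, -0.283]
contact_force: [-0.2, -0.6, 0.0]
opening: 0.391
```

```bash
python3 - <<'E'
from h import *
st()
E
```

```text
t 12.98 tcp [ 484.3 -323.3  117.6] rpy [-3.1412e+00 -2.0000e-04 -2.8250e-01] F [-0.2 -0.6  0. ] M [-0.01  0.    0.02] op 0.391
```

Call:
send_rows(plan=[[[0, 0, 0], [0, 0, 0], 0.6], [[0, 0, 0], [0, 0, 0], 1], [[0, 0, 0], [0, 0, 0], 1], [[0, 0, 0], [0, 0, 0], 1], [[0, 0, -0.005], [0, 0, 0], 1]])

```text
clock: 13.4
eef_pos: [483.9, -323.1, 122.2]
tcp_rot: [-3.141, 0.001, -0.282]
contact_force: [0.4, -0.2, 1.0]
opening: 1.0
```

```bash
python3 - <<'E'
from h import *
to([506,-235,175],[-np.pi,0,-0.28])
im=viewer.grab_frame("wrist");save(im,"w15")
E
```

```text
t 13.4 tcp [ 483.9 -323.1  122.2] rpy [-3.1409e+00  9.0000e-04 -2.8250e-01] F [ 0.4 -0.2  1. ] M [-0.02 -0.05  0.02] op 1.0
shift [-0.0033 -0.0908 -0.0527]
turn [-0.0007  0.0009 -0.0025]
```

View pics/w15.png

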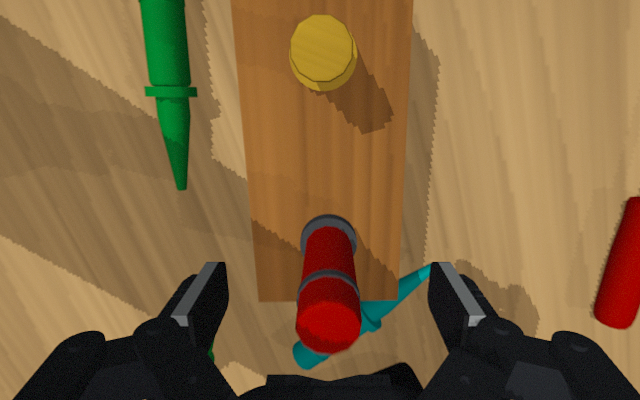

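```bash
python3 - <<'E'
from h import *
c=cam("wrist");b=pw(c,322.5,48,116);print(b, "drift top",pw(c,328,327,142))
to([b[0],b[1],190],[-np.pi,0,-0.28])
E
```

```text
[ 506.83608603 -236.11511342  116.        ] drift top [ 482.6513228  -325.97819194  142.        ]
t 13.45 tcp [ 484.4 -323.5  123.5] rpy [-3.1413e+00 -5.0000e-04 -2.8250e-01] F [ 0.4 -0.1  0.1] M [-0.   -0.01 -0.02] op 1.0
shift [-0.0028 -0.0902 -0.0665]
turn [-0.0002 -0.0005 -0.0025]
```

Call:
send_rows(plan=[[[0, 0, -0.03], [0, 0, 0], 1], [[0, 0, -0.06], [0, 0, 0], 1], [[-0.001, -0.03, -0.066], [0, 0, 0], 1], [[-0.002, -0.065, -0.066], [0, 0, 0], 1], [[-0.003, -0.09, -0.066], [0, 0, 0], 1]])

```text
clock: 13.87
eef_pos: [507.3, -235.0, 190.9]
tcp_rot: [-3.141, -0.003, -0.284]
contact_force: [-0.4, 0.0, 0.7]
opening: 1.001
```

Call:
send_rows(plan=[[[0, 0, 0], [0, 0, 0], 1], [[0, 0, 0], [0, 0, 0], 1], [[0, 0, 0], [0, 0, 0], 1], [[0, 0, 0], [0, 0, 0], 1], [[0, 0, 0], [0, 0, 0], 1]])

```text
clock: 14.28
eef_pos: [507.1, -235.9, 190.8]
tcp_rot: [-3.141, -0.003, -0.285]
contact_force: [-0.5, 0.7, -0.5]
opening: 0.998
```

```bash
python3 - <<'E'
from h import *
to([506.8,-236,103],[-np.pi,0,-0.28])
im=viewer.grab_frame("wrist");save(im,"w16")
E
```

```text
t 14.28 tcp [ 507.1 -235.9  190.8] rpy [-3.1413e+00 -2.5000e-03 -2.8480e-01] F [-0.5  0.7 -0.5] M [0.05 0.   0.02] op 0.998
shift [-0.0005  0.0002  0.0878]
turn [-0.0003 -0.0025 -0.0048]
```

View pics/w16.png

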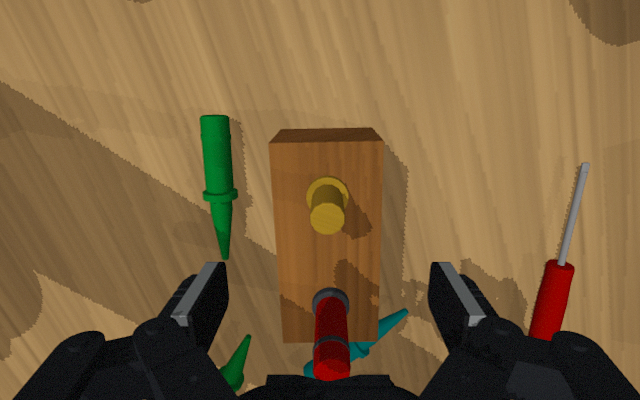

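```bash
python3 - <<'E'
from h import *
c=cam("wrist");b=pw(c,328,218,116);print(b)
to([b[0],b[1],104],[-np.pi,0,-0.28])
E
```

```text
[ 506.33424154 -235.40782269  116.        ]
t 14.33 tcp [ 507.1 -235.9  190.8] rpy [-3.1413e+00 -2.5000e-03 -2.8480e-01] F [ 0.1  0.1 -0.5] M [-0.02 -0.    0.01] op 1.003
shift [-0.001  -0.0002  0.0868]
turn [-0.0003 -0.0025 -0.0048]
```

Call:
send_rows(plan=[[[-0.0008, -0.0002, 0.025], [0, -0.0025, 0], 1], [[-0.0008, -0.0002, 0.055], [0, -0.0025, 0], 1], [[-0.0008, -0.0002, 0.08], [0, -0.0025, 0], 1], [[-0.0008, -0.0002, 0.0868], [0, -0.0025, 0], 1], [[-0.0008, -0.0002, 0.0868], [0, -0.0025, 0], 1]])

```text
clock: 14.75
eef_pos: [505.1, -235.4, 102.1]
tcp_rot: [-3.141, 0.004, -0.286]
contact_force: [-0.5, -0.7, 0.7]
opening: 0.998
```

```bash
python3 - <<'E'
from h import *
to([506.6,-235.6,104],[-np.pi,0,-0.28])
E
```

```text
t 14.75 tcp [ 505.1 -235.4  102.1] rpy [-3.1407  0.0042 -0.2856] F [-0.5 -0.7  0.7] M [-0.02 -0.03  0.05] op 0.998
shift [ 0.0015 -0.0002 -0.0019]
turn [-0.0009  0.0042 -0.0056]
```

Call:
send_rows(plan=[[[0.0015, -0.0002, -0.001], [0, 0.004, 0], 0.5], [[0.0015, -0.0002, -0.001], [0, 0.004, 0], -0.2], [[0.0015, -0.0002, -0.001], [0, 0.004, 0], -0.8], [[0.0015, -0.0002, -0.001], [0, 0.004, 0], -1], [[0.0015, -0.0002, -0.001], [0, 0.004, 0], -1]])

```text
clock: 15.17
eef_pos: [507.1, -235.8, 104.0]
tcp_rot: [-3.141, -0.001, -0.286]
contact_force: [0.1, -0.5, -0.0]
opening: 0.302
```

Call:
send_rows(plan=[[[0, 0, 0], [0, 0, 0], -1], [[0, 0, 0], [0, 0, 0], -1], [[0, 0, 0], [0, 0, 0], -1], [[0, 0, 0], [0, 0, 0], -1], [[0, 0, 0], [0, 0, 0], -1]])

```text
clock: 15.58
eef_pos: [507.2, -235.8, 104.3]
tcp_rot: [-3.141, -0.002, -0.285]
contact_force: [-1.4, 0.4, 4.4]
opening: 0.232
```

```bash
python3 - <<'E'
from h import *
to([506.6,-235.6,104],[-np.pi,0,-0.28])
E
```

```text
t 15.58 tcp [ 507.2 -235.8  104.3] rpy [-3.1409e+00 -1.6000e-03 -2.8550e-01] F [-1.4  0.4  4.4] M [ 0.05  0.22 -0.03] op 0.232
shift [-0.0006 -0.0001  0.0003]
turn [-0.0007 -0.0016 -0.0055]
```

Call:
send_rows(plan=[[[0, 0, -0.02], [0, 0, 0], -1], [[0, 0, -0.05], [0, 0, 0], -1], [[0, 0, -0.08], [0, 0, 0], -1], [[0, -0.01, -0.11], [0, 0, 0], -1], [[-0.005, -0.04, -0.12], [0, 0, 0], -1]])

```text
clock: 16.0
eef_pos: [515.4, -198.9, 228.4]
tcp_rot: [3.14, -0.008, -0.288]
contact_force: [1.8, 0.3, -1.7]
opening: 0.234
```

```bash
python3 - <<'E'
from h import *
to([504.4,271.5,220],[-np.pi,0,-0.25])
im=viewer.grab_frame("wrist");save(im,"w17")
E
```

```text
t 16.0 tcp [ 515.4 -198.9  228.4] rpy [ 3.1405 -0.0079 -0.2878] F [ 1.8  0.3 -1.7] M [-0.02 -0.07 -0.01] op 0.234
shift [-0.1441 -0.4479  0.0067]
turn [ 0.0013 -0.0079 -0.0378]
```

View pics/w17.png

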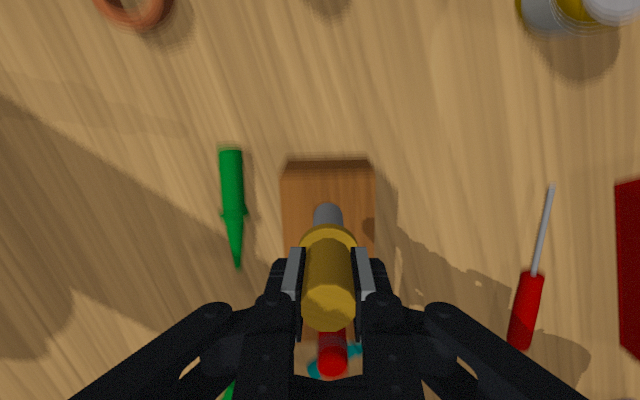

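Call:
send_rows(plan=[[[-0.144, -0.448, 0.0], [0, -0.008, -0.038], -1], [[-0.144, -0.448, 0.0], [0, -0.008, -0.038], -1], [[-0.144, -0.448, 0.0], [0, -0.008, -0.038], -1], [[-0.144, -0.448, 0.0], [0, -0.008, -0.038], -1], [[-0.144, -0.448, 0.0], [0, -0.008, -0.038], -1]])

```text
clock: 16.47
eef_pos: [508.7, 14.0, 225.7]
tcp_rot: [-3.139, 0.002, -0.25]
contact_force: [1.3, 0.3, -2.5]
opening: 0.234
```

```bash
python3 - <<'E'
from h import *
to([504.4,271.5,220],[-np.pi,0,-0.25])
E
```

```text
t 16.47 tcp [508.7  14.  225.7] rpy [-3.139e+00  1.900e-03 -2.500e-01] F [ 1.3  0.3 -2.5] M [-0.03 -0.04 -0.  ] op 0.234
shift [-0.0678 -0.2484  0.0065]
turn [-0.0026  0.0019  0.    ]
```

Call:
send_rows(plan=[[[-0.068, -0.246, 0.005], [-0.002, 0.002, 0], -1], [[-0.068, -0.246, 0.005], [-0.002, 0.002, 0], -1], [[-0.068, -0.246, 0.005], [-0.002, 0.002, 0], -1], [[-0.068, -0.246, 0.005], [-0.002, 0.002, 0], -1], [[-0.068, -0.246, 0.005], [-0.002, 0.002, 0], -1]])

```text
clock: 16.88
eef_pos: [503.8, 222.4, 221.7]
tcp_rot: [-3.142, 0.001, -0.25]
contact_force: [1.7, -0.3, -2.1]
opening: 0.239
```

```bash
python3 - <<'E'
from h import *
to([504.4,271.5,190],[-np.pi,0,-0.25])
E
```

```text
t 16.88 tcp [503.8 222.4 221.7] rpy [-3.1415e+00  6.0000e-04 -2.4960e-01] F [ 1.7 -0.3 -2.1] M [0.03 0.01 0.03] op 0.239
shift [-0.0116 -0.0477  0.0317]
turn [-0.      0.0006  0.0004]
```

Call:
send_rows(plan=[[[-0.008, -0.032, 0.02], [0, 0, 0], -1], [[-0.0116, -0.0477, 0.035], [0, 0, 0], -1], [[-0.0116, -0.0477, 0.043], [0, 0, 0], -1], [[-0.0116, -0.0477, 0.043], [0, 0, 0], -1], [[-0.0116, -0.0477, 0.043], [0, 0, 0], -1]])

```text
clock: 17.3
eef_pos: [503.7, 270.6, 177.9]
tcp_rot: [3.14, 0.002, -0.249]
contact_force: [0.7, 0.0, -2.2]
opening: 0.236
```

Call:
send_rows(plan=[[[0, 0, 0], [0, 0, 0], -1], [[0, 0, 0], [0, 0, 0], -1], [[0, 0, 0], [0, 0, 0], -1], [[0, 0, 0], [0, 0, 0], -1], [[0, 0, 0], [0, 0, 0], -1]])

```text
clock: 17.72
eef_pos: [504.0, 270.3, 178.4]
tcp_rot: [3.14, 0.002, -0.25]
contact_force: [0.1, 0.4, -3.0]
opening: 0.237
```

```bash
python3 - <<'E'
from h import *
to([504.4,271.5,165],[-np.pi,0,-0.25])
c=cam("wrist"); im=viewer.grab_frame("wrist");save(im,"w18z",(268,150,120,100),6)
E
```

```text
t 17.72 tcp [504.  270.3 178.4] rpy [ 3.1403e+00  1.6000e-03 -2.5010e-01] F [ 0.1  0.4 -3. ] M [ 0.    0.07 -0.01] op 0.237
shift [ 0.0001 -0.0013  0.0134]
turn [ 0.0013  0.0016 -0.0001]
```

View pics/w18z.png

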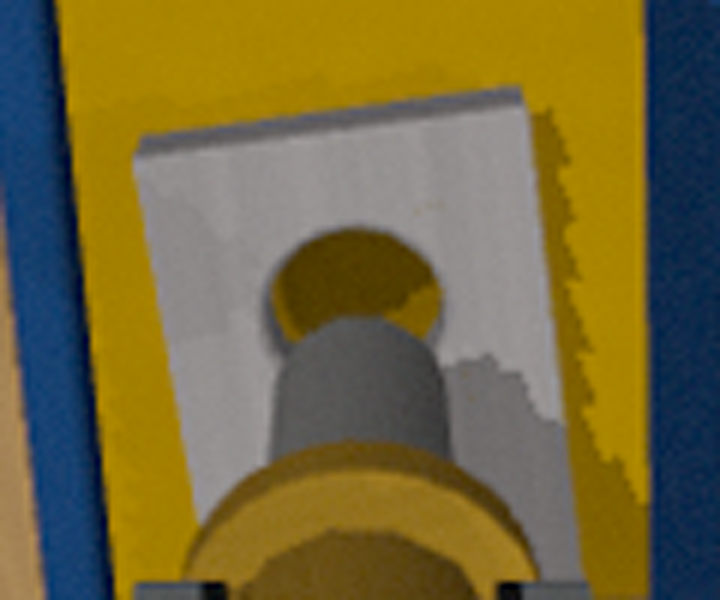

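```bash
python3 - <<'E'
from h import *
c=cam("wrist");s=st();T=R.from_euler("xyz",s["tcp_rot"]).as_matrix();p=s["eef_pos"]
z=lambda q:((q-[268,150])*6).round(0)
a=np.linspace(0,2*np.pi,60)
def circ(cen,r): return np.array([z(proj(c,cen+r*np.array([np.cos(t),np.sin(t),0]))) for t in a])
for d,r in((86.3,6),(80.3,9)):
    q=circ(p+T@[0,0,d],r);print("foot",d,q.min(0),q.max(0))
for xy in((504.4,271.5),(504,270.3)):
    q=circ(np.array([*xy,74]),10.25);print("hole",xy,q.min(0),q.max(0))
E
```

```text
t 17.77 tcp [503.9 270.4 178.3] rpy [ 3.1402e+00  1.7000e-03 -2.4990e-01] F [-0.3 -0.3 -3.2] M [-0.02 -0.02 -0.01] op 0.235
foot 86.3 [313. 315.] [426. 421.]
foot 80.3 [283. 307.] [457. 470.]
hole (504.4, 271.5) [282. 213.] [463. 384.]
hole (504, 270.3) [281. 224.] [462. 394.]
```

Call:
send_rows(plan=[[[-0.0006, -0.0004, 0.005], [0.001, 0.0015, 0], -1], [[-0.0006, -0.0004, 0.011], [0.001, 0.0015, 0], -1], [[-0.0006, -0.0004, 0.017], [0.001, 0.0015, 0], -1], [[-0.0006, -0.0004, 0.021], [0.001, 0.0015, 0], -1], [[-0.0006, -0.0004, 0.024], [0.001, 0.0015, 0], -1]])

```text
clock: 18.18
eef_pos: [503.0, 270.7, 153.2]
tcp_rot: [3.14, 0.001, -0.25]
contact_force: [-0.4, 0.2, -2.1]
opening: 0.229
```

```bash
python3 - <<'E'
from h import *
st()
c=cam("wrist"); im=viewer.grab_frame("wrist");save(im,"w19z",(268,150,120,100),6)
E
```

```text
t 18.18 tcp [503.  270.7 153.2] rpy [ 3.1404e+00  1.2000e-03 -2.4980e-01] F [-0.4  0.2 -2.1] M [-0.02 -0.01 -0.01] op 0.229
```

View pics/w19z.png

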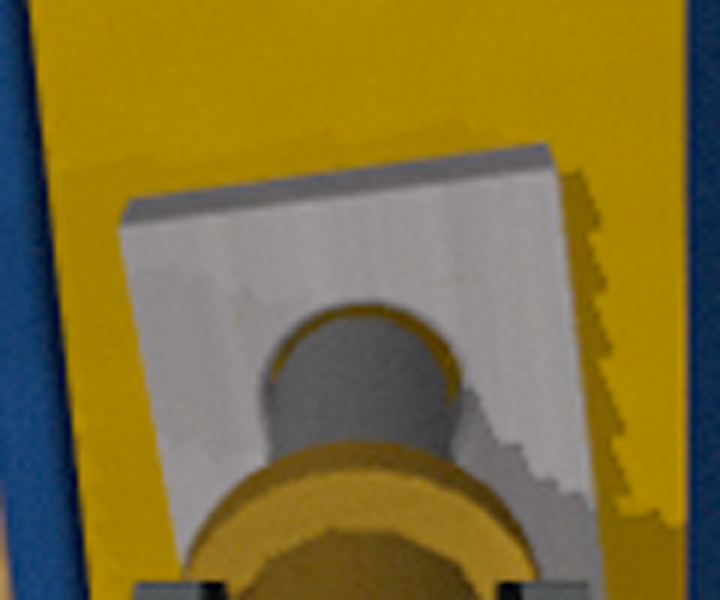

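Call:
send_rows(plan=[[[0.0002, 0, 0.003], [0, 0, 0], -1], [[0.0002, 0, 0.006], [0, 0, 0], -1], [[0.0002, 0, 0.009], [0, 0, 0], -1], [[0.0002, 0, 0.013], [0, 0, 0], -1], [[0.0002, 0, 0.017], [0, 0, 0], -1]])

```text
clock: 18.65
eef_pos: [503.2, 270.7, 135.7]
tcp_rot: [3.14, 0.001, -0.25]
contact_force: [0.9, 0.9, -1.8]
opening: 0.233
```

```bash
python3 - <<'E'
from h import *
to([503.4,271,108.3])
E
```

```text
t 18.65 tcp [503.2 270.7 135.7] rpy [ 3.1404e+00  1.1000e-03 -2.4990e-01] F [ 0.9  0.9 -1.8] M [ 0.03 -0.12 -0.01] op 0.233
shift [ 0.0001 -0.0004  0.0274]
```

Going smoothly in both holes.

Call:
send_rows(plan=[[[0.0001, 0, 0.005], [0, 0, 0], -1], [[0.0001, 0, 0.01], [0, 0, 0], -1], [[0.0001, 0, 0.015], [0, 0, 0], -1], [[0.0001, 0, 0.02], [0, 0, 0], -1], [[0.0001, 0, 0.024], [0, 0, 0], -1]])

```text
clock: 19.07
eef_pos: [503.3, 270.6, 111.1]
tcp_rot: [3.14, 0.001, -0.25]
contact_force: [0.3, 0.4, -1.7]
opening: 0.238
```

Call:
send_rows(plan=[[[0, 0, 0.001], [0, 0, 0], -1], [[0, 0, 0.002], [0, 0, 0], -1], [[0, 0, 0.003], [0, 0, 0], -1], [[0, 0, 0.004], [0, 0, 0], -1], [[0, 0, 0.0045], [0, 0, 0], -1]])

```text
clock: 19.48
eef_pos: [503.4, 270.7, 108.0]
tcp_rot: [3.141, 0.001, -0.25]
contact_force: [-4.8, -3.4, 17.6]
opening: 0.236
```

```bash
python3 - <<'E'
from h import *
st()
c=cam("wrist"); im=viewer.grab_frame("wrist");save(im,"w20")
E
```

```text
t 19.48 tcp [503.4 270.7 108. ] rpy [ 3.1406e+00  9.0000e-04 -2.4980e-01] F [-4.8 -3.4 17.6] M [-0.47  0.86 -0.01] op 0.236
```

View pics/w20.png

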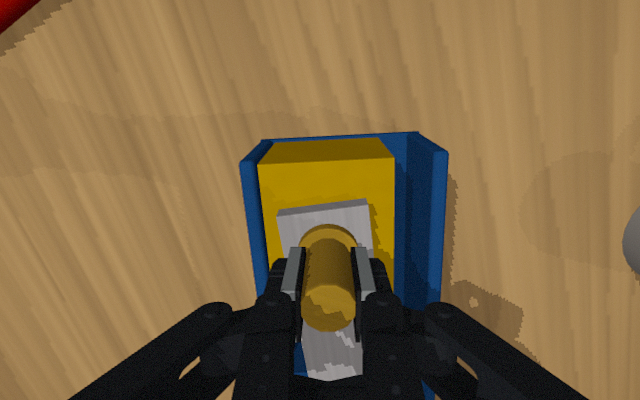

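Call:
send_rows(plan=[[[0, 0, 0], [0, 0, 0], -0.6], [[0, 0, 0], [0, 0, 0], 0], [[0, 0, 0], [0, 0, 0], 0.6], [[0, 0, 0], [0, 0, 0], 0.8], [[0, 0, 0], [0, 0, 0], 0.8]])

```text
clock: 19.95
eef_pos: [503.4, 270.7, 108.0]
tcp_rot: [3.141, 0.001, -0.25]
contact_force: [0.9, 0.4, -0.0]
opening: 0.791
```

Call:
send_rows(plan=[[[0, 0, 0], [0, 0, 0], 0.8], [[0, 0, -0.01], [0, 0, 0], 0.8], [[0, 0, -0.03], [0, 0, 0], 0.8], [[0, 0, -0.06], [0, 0, 0], 0.8], [[0, 0, -0.09], [0, 0, 0], 0.8]])

```text
clock: 20.37
eef_pos: [502.9, 270.5, 199.0]
tcp_rot: [3.139, 0.002, -0.25]
contact_force: [0.0, -0.0, -0.9]
opening: 0.9
```

```bash
python3 - <<'E'
from h import *
st()
c=cam("wrist"); im=viewer.grab_frame("wrist");save(im,"w21")
for n in("top","side"): save(viewer.grab_frame(n),n+"21")
E
```

```text
t 20.37 tcp [502.9 270.5 199. ] rpy [ 3.1394e+00  2.2000e-03 -2.4980e-01] F [ 0.  -0.  -0.9] M [ 0.01 -0.01  0.02] op 0.9
```

View pics/w21.png

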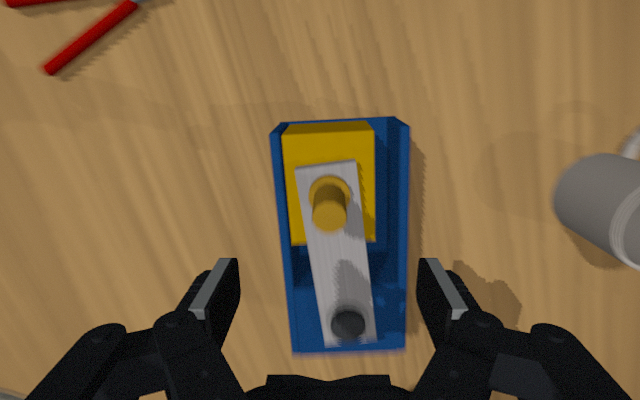

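View pics/side21.png

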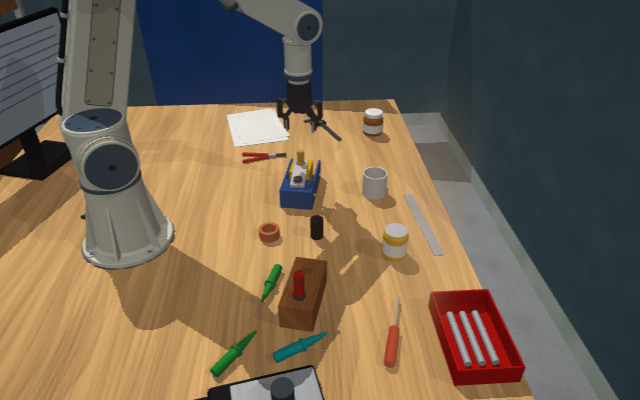

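```bash
python3 - <<'E'
from h import *
a=cv2.imread("pics/side21.png")[:,:,::-1]
save(np.hstack([a[250:335,265:345],a[140:225,265:345]]),"z21",None,5)
c=cam("side")
for n,P in(("drift sh",(483.5,-322,76)),("drift top",(483.5,-322,142)),("bolt top",(503.5,270.7,120)),("collar",(503.5,270.7,80))): print(n,proj(c,P).round(1))
E
```

```text
drift sh [299.3 292.8]
drift top [298.5 271.8]
bolt top [300.1 150.3]
collar [300.4 161. ]
```

View pics/z21.png

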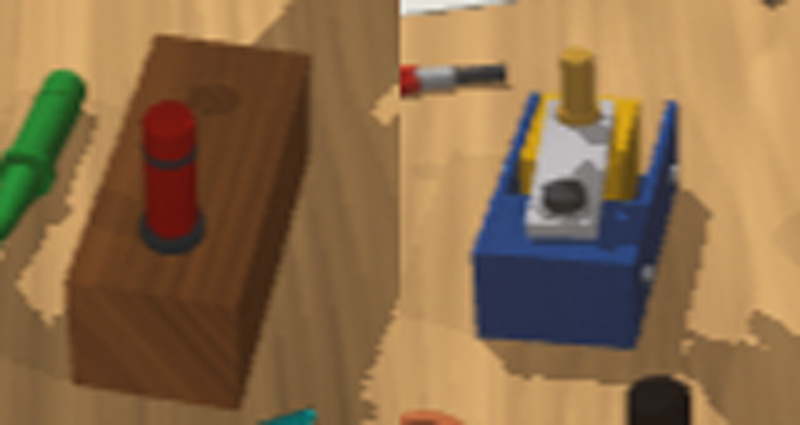

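The left half of the picture shows the drift upright with its shoulder flat on the rack (top at about side pixel (299,272), as predicted). The right half shows the bolt upright with its collar on the plate (top at about (300,150), as predicted).

```bash
python3 - <<'E'
from h import *
st(); print(job.sign_off())
E
```

```text
t 20.52 tcp [505.  271.6 201.1] rpy [-3.1389e+00 -3.1000e-03 -2.4980e-01] F [ 0.1 -0.7 -0.5] M [-0.04  0.03  0.02] op 0.9
the job is handed in; nothing more can be done
None
```

The job is handed in at about 20.5 s of the 72 s allowed; no verdict was reported.

- **Drift:** I drove the red drift through the overlap of the two holes until its shoulder seated on the plate. The push read 39 N at the expected height, and the plate swung into line. I then drew it out and stood it back in its own rack socket.
- **Bolt:** I put the brass bolt in the drift's place, fully home. It read 17.6 N at TCP height 108.0 mm, against 108.3 mm expected.
- **Last checks:** The final pictures show the bolt upright with its collar on the plate, and the drift upright with its shoulder on the rack. The gripper is open and clear, with contact force near zero. Compared by eye with the first side picture, the bystanders look to be where they started.
- **What disagreed:** The camera and the measured tool position differed by about 1–2 mm sideways, so I lined up drift and bolt by their positions relative to the holes in the wrist picture.
- **Not part of the job:** The green and turquoise look-alikes stood at the start and had fallen over by about 3.7 s, before I went near them. They are lying on the bench.

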